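Close the storage jars and weigh the batch on the two-pan balance

TASK

Two or three freshly filled storage jars are to be weighed as one batch: press the loose lid of every jar fully home on the worktop before that jar is lifted, and stand all the jars upright on the long goods tray of the balance. Then load weights on the round plate until the beam comes to rest level, and leave it so for reading off, with the weights not needed back in their wooden box. Leave the other things alone.

Things in the scene. Friction and masses are not known exactly. Their poses are not given: they have to be found in the camera images.
- balance: two-pan kitchen balance, fixed to the worktop: dark green plinth 105 x 305 x 34 mm (x, y, z); origin on the worktop under its middle; its y axis runs along the beam from the round weight plate to the long goods tray, its z axis up. An index plate and its post stand in the middle up to 161 mm high, a red needle on the beam plays before it. The pans stay level as they rise and sink.
- beam (a joint): tilt of the balance beam in rad: 0 is level (needle on the middle mark), positive is goods tray low, negative is weight plate low; stops at +0.14 and -0.14. It is a slightly stable balance: every 50 g of difference between the loads tilts it by about 0.05 rad, so from about 140 g on it lies on its stop. It swings for about a second after a change. 0.05 rad lowers one pan and raises the other by 6 mm.
- tray_floor (a point): middle of the upper face of the floor of the goods tray, the long rectangular steel pan; moves with it (90 mm above the worktop when level, +-17 mm at the stops), axes as balance. Inside the tray is 100 mm in x and 184 mm in y, its rim stands 10 mm above the floor. Three jars fit in a row along y, 60 mm apart.
- plate_floor (a point): middle of the upper face of the floor of the weight plate, the round steel pan; moves with it (90 mm above the worktop when level, +-17 mm), axes as balance. 148 mm across inside, its rim stands 7 mm above the floor.
- weight_box: open wooden box, fixed, 128 x 148 mm (x, y), 20 mm high, walls and floor 6 mm, in which the five weights stand at the start; origin under its middle. Behind the balance and the box stands the dish rack, fixed, its front wall 105 mm high with the rim at about x = 0.545 m.
- jar_white: glossy white stoneware storage jar, a cylinder 56 mm across, 78 mm high without its lid, filled: it weighs between 200 and 400 g, to the nearest 50 g, which cannot be seen. Origin at the middle of its underside, z up. Carry it by its body, not by the lid. May be absent (None).
- jar_white_lid (a joint): how far the push-on bamboo lid of jar_white (a disc 55 mm across, 12.5 mm thick, over the mouth) has been pressed down, in m: 0 is loose, 0.006 is fully home. The lid's top is 96 mm above the jar's origin minus this value. A tight rubber seal resists with about 5 N all the way and holds the lid where it is left.
- jar_blue: grey-blue stoneware storage jar, a cylinder 56 mm across, 78 mm high without its lid, filled: it weighs between 200 and 400 g, to the nearest 50 g, which cannot be seen. Origin at the middle of its underside, z up. Carry it by its body, not by the lid. May be absent (None).
- jar_blue_lid (a joint): how far the push-on bamboo lid of jar_blue (a disc 55 mm across, 12.5 mm thick, over the mouth) has been pressed down, in m: 0 is loose, 0.006 is fully home. The lid's top is 96 mm above the jar's origin minus this value. A tight rubber seal resists with about 5 N all the way and holds the lid where it is left.
- jar_green: sage-green stoneware storage jar, a cylinder 56 mm across, 78 mm high without its lid, filled: it weighs between 200 and 400 g, to the nearest 50 g, which cannot be seen. Origin at the middle of its underside, z up. Carry it by its body, not by the lid. May be absent (None).
- jar_green_lid (a joint): how far the push-on bamboo lid of jar_green (a disc 55 mm across, 12.5 mm thick, over the mouth) has been pressed down, in m: 0 is loose, 0.006 is fully home. The lid's top is 96 mm above the jar's origin minus this value. A tight rubber seal resists with about 5 N all the way and holds the lid where it is left.
- jar_brown: red-brown stoneware storage jar, a cylinder 56 mm across, 78 mm high without its lid, filled: it weighs between 200 and 400 g, to the nearest 50 g, which cannot be seen. Origin at the middle of its underside, z up. Carry it by its body, not by the lid. May be absent (None).
- jar_brown_lid (a joint): how far the push-on bamboo lid of jar_brown (a disc 55 mm across, 12.5 mm thick, over the mouth) has been pressed down, in m: 0 is loose, 0.006 is fully home. The lid's top is 96 mm above the jar's origin minus this value. A tight rubber seal resists with about 5 N all the way and holds the lid where it is left.
- weight_500: black cast-iron weight of 500 g: a disc 60 mm across and 25 mm thick, with an upright knob 20 mm across and 30 mm high on its middle to grip it by (55 mm high in all). Origin at the middle of its underside, z up.
- weight_200a: black cast-iron weight of 200 g: a disc 44 mm across and 18 mm thick, with an upright knob 20 mm across and 30 mm high on its middle to grip it by (48 mm high in all). Origin at the middle of its underside, z up.
- weight_200b: black cast-iron weight of 200 g: a disc 44 mm across and 18 mm thick, with an upright knob 20 mm across and 30 mm high on its middle to grip it by (48 mm high in all). Origin at the middle of its underside, z up.
- weight_100: black cast-iron weight of 100 g: a disc 36 mm across and 14 mm thick, with an upright knob 20 mm across and 30 mm high on its middle to grip it by (44 mm high in all). Origin at the middle of its underside, z up.
- weight_50: black cast-iron weight of 50 g: a disc 31 mm across and 10 mm thick, with an upright knob 20 mm across and 30 mm high on its middle to grip it by (40 mm high in all). Origin at the middle of its underside, z up.
- tin: food tin, 75 mm across, 58 mm high, loose bystander, to be left alone; origin under its middle
- small_glass: small drinking glass, 49 mm across, 62 mm high, loose bystander, to be left alone; origin under its middle
There are look-alikes about, which are no part of the job. What is shaped like the weight_200b but blue is not meant.

How it is judged:
On the way, in this order (a step that is already met when the one before it is completed fails the run):
1. the lids of all jars present are fully home (value of joint each of jar_white_lid, jar_blue_lid, jar_green_lid, jar_brown_lid above 0.0045 m), for 0.2 s.
2. all jars present stand upright on the goods tray, lids home (all of step 1 and x of jar_white in the frame of tray_floor between -0.05 and 0.05 m and y of jar_white in the frame of tray_floor between -0.092 and 0.092 m and z of jar_white in the frame of tray_floor between -0.006 and 0.006 m and angle between each of jar_white, jar_blue, jar_green, jar_brown's own z axis and vertical below 0.12 rad and x of jar_blue in the frame of tray_floor between -0.05 and 0.05 m and y of jar_blue in the frame of tray_floor between -0.092 and 0.092 m and z of jar_blue in the frame of tray_floor between -0.006 and 0.006 m and x of jar_green in the frame of tray_floor between -0.05 and 0.05 m and y of jar_green in the frame of tray_floor between -0.092 and 0.092 m and z of jar_green in the frame of tray_floor between -0.006 and 0.006 m and x of jar_brown in the frame of tray_floor between -0.05 and 0.05 m and y of jar_brown in the frame of tray_floor between -0.092 and 0.092 m and z of jar_brown in the frame of tray_floor between -0.006 and 0.006 m), for 0.2 s.
3. weights on the round plate bring the beam to rest level (value of joint beam between -0.025 and 0.025 rad and velocity of joint beam between -0.05 and 0.05 rad/s and ((horizontal distance between weight_500 and plate_floor below 0.072 m and z of weight_500 in the frame of plate_floor between -0.006 and 0.07 m and angle between weight_500's own z axis and vertical below 0.12 rad) or (horizontal distance between weight_200a and plate_floor below 0.072 m and z of weight_200a in the frame of plate_floor between -0.006 and 0.07 m and angle between weight_200a's own z axis and vertical below 0.12 rad) or (horizontal distance between weight_200b and plate_floor below 0.072 m and z of weight_200b in the frame of plate_floor between -0.006 and 0.07 m and angle between weight_200b's own z axis and vertical below 0.12 rad) or (horizontal distance between weight_100 and plate_floor below 0.072 m and z of weight_100 in the frame of plate_floor between -0.006 and 0.07 m and angle between weight_100's own z axis and vertical below 0.12 rad) or (horizontal distance between weight_50 and plate_floor below 0.072 m and z of weight_50 in the frame of plate_floor between -0.006 and 0.07 m and angle between weight_50's own z axis and vertical below 0.12 rad))), for 0.4 s.
At the end, for the whole second after the job is handed in: every jar present stands upright and at rest on the goods tray with its lid pressed down at least 4.5 of 6 mm, the beam rests within 0.025 rad of level (about 25 g), and every weight stands on the weight plate or is in the wooden box (all of step 2 and value of joint beam between -0.025 and 0.025 rad and velocity of joint beam between -0.05 and 0.05 rad/s and ((horizontal distance between weight_500 and plate_floor below 0.072 m and z of weight_500 in the frame of plate_floor between -0.006 and 0.07 m and angle between weight_500's own z axis and vertical below 0.12 rad) or (x of weight_500 in the frame of weight_box between -0.058 and 0.058 m and y of weight_500 in the frame of weight_box between -0.068 and 0.068 m and height (world z) of weight_500 between 0 and 0.06 m)) and ((horizontal distance between weight_200a and plate_floor below 0.072 m and z of weight_200a in the frame of plate_floor between -0.006 and 0.07 m and angle between weight_200a's own z axis and vertical below 0.12 rad) or (x of weight_200a in the frame of weight_box between -0.058 and 0.058 m and y of weight_200a in the frame of weight_box between -0.068 and 0.068 m and height (world z) of weight_200a between 0 and 0.06 m)) and ((horizontal distance between weight_200b and plate_floor below 0.072 m and z of weight_200b in the frame of plate_floor between -0.006 and 0.07 m and angle between weight_200b's own z axis and vertical below 0.12 rad) or (x of weight_200b in the frame of weight_box between -0.058 and 0.058 m and y of weight_200b in the frame of weight_box between -0.068 and 0.068 m and height (world z) of weight_200b between 0 and 0.06 m)) and ((horizontal distance between weight_100 and plate_floor below 0.072 m and z of weight_100 in the frame of plate_floor between -0.006 and 0.07 m and angle between weight_100's own z axis and vertical below 0.12 rad) or (x of weight_100 in the frame of weight_box between -0.058 and 0.058 m and y of weight_100 in the frame of weight_box between -0.068 and 0.068 m and height (world z) of weight_100 between 0 and 0.06 m)) and ((horizontal distance between weight_50 and plate_floor below 0.072 m and z of weight_50 in the frame of plate_floor between -0.006 and 0.07 m and angle between weight_50's own z axis and vertical below 0.12 rad) or (x of weight_50 in the frame of weight_box between -0.058 and 0.058 m and y of weight_50 in the frame of weight_box between -0.068 and 0.068 m and height (world z) of weight_50 between 0 and 0.06 m)) and linear speed of each of jar_white, jar_blue, jar_green, jar_brown, weight_500, weight_200a, weight_200b, weight_100, weight_50 below 0.02 m/s); the robot touches nothing.
It fails at once if a jar is lifted while its lid is not home ((height (world z) of jar_white above 0.035 m and value of joint jar_white_lid below 0.0045 m) or (height (world z) of jar_blue above 0.035 m and value of joint jar_blue_lid below 0.0045 m) or (height (world z) of jar_green above 0.035 m and value of joint jar_green_lid below 0.0045 m) or (height (world z) of jar_brown above 0.035 m and value of joint jar_brown_lid below 0.0045 m)).
It fails at once if the tin or the small glass is shoved more than 4 cm or knocked over ((distance of tin from where it was at the start of the episode above 0.04 m or angle between tin's own z axis and vertical above 0.5 rad) or (distance of small_glass from where it was at the start of the episode above 0.04 m or angle between small_glass's own z axis and vertical above 0.5 rad)).
Of jar_white, jar_blue, jar_green, jar_brown only 2 to 3 are there at a start; the rules pass over those that are not, and their reading is None.
At some moment in a run one of jar_white, jar_blue, jar_green, jar_brown, weight_500, weight_200a, weight_200b, weight_100, weight_50 may be knocked a few centimetres aside while the robot is not near it.
It also fails if it takes over 210 s, if anything falls off the work surface, if the arm or the gripper's body presses on something with over 40 N, if the wrist force passes 120 N, or if a joint passes its speed limit or range.

ROBOT

A 6-joint arm with a two-finger parallel gripper is mounted at the origin on a cart in front of the work surface, level with it; the furniture and walls round the work are solid. World frame = base frame: x ahead of the robot, y to its left, z up, the work surface at z = 0. Lengths are in m, angles in rad, forces in N, time in s.
With the tool pointing down it reaches from about 0.35 to 0.975 m from the base axis. Payload 4.9 kg.
Tool frame: the origin (TCP) lies midway between the tips of the shut fingers; the grasp point (between the pads) lies 19 mm behind it; z points along the fingers, y is the line along which they close (so a half turn about z gives the same grasp; the last joint's range is limited). The gripper opens to 85 mm and grips with 20 to 120 N. Pads are 22 mm wide; open, the fingers measure 114 mm over their backs; the gripper's body (76 mm by 85 mm) begins 54 mm behind the grasp point. The pads swing forward as they close: fully open they stand 13 mm farther back than shut.
Start: joints at [1.076, 0.053, 1.613, -0, 1.476, -0.119], TCP at [0.229, 0.581, 0.231] pointing down, gripper open.
Joint ranges: [-3.01, 3.01], [-1.01, 2.22], [0.06, 2.58], [-1.02, 4.17], [0.09, 2.62], [-3.14, 3.14]. Speed limits (rad/s): [2.57, 2.57, 3.14, 3.14, 3.14, 3.14].

INTERFACE

Orientations are given as a unit quaternion [w, x, y, z].
In Python, from plant import state, grab_frame, job_done, cut_out, place_of gives the robot as it stands.
- The arm moves only by the tool jog_arm, never from a script. Its argument "motion" is text: rows parted by semicolons, each of 7 numbers parted by spaces: the opening in per cent of the stroke, from 0 (shut) to 100 (fully open), then the shift along the tool's x, y, z as a fraction of full scale, then the turn, a rotation vector about the tool's x, y, z as a fraction of full scale. A call has exactly 5 rows; each row is the pose to reach, as a shift and turn from the pose commanded when the call began, along the tool's axes at that moment; what a row does not reach only later rows make up. Full scale, the value 1, is 50 cm for a shift and 1.5 rad for a turn. A row lasts 1/8 s, in which the tool goes at most 62.5 mm and 10.7 degrees, less where a joint would pass 70% of its speed; a pose out of reach is approached as far as the arm can. A call with a number of a shift or a turn outside -1 to 1 is refused whole. A call with a gripper value outside its range is refused whole. The fingers move at their own pace and stop on an object; the grip force is fixed at half the most. Time passes only in rows, so rows that repeat a pose let the fingers close, or fill a call up. It gives the time, the measured TCP pose, the force, the opening and the grip force at its end, in the units of the state.
- state(): the state, without advancing time (a new reading comes with each control period).
- grab_frame(name): name is "scene" or "side" or "wrist"; returns a dict with "color" (384x512x3 uint8, red, green, blue), "range_z" (384x512 float32, m along the optical axis (not along the pixel's ray), 0 where there is no reading), "intrinsics" (3x3 intrinsics, pixels), "world_from_camera" (4x4, takes a point from camera to world coordinates). Camera axes: x right, y up, looking along -z (the intrinsics and any distortion apply to the point x, -y, -z); pixel columns grow to the right and rows downward; lengths in m; the calibration is good to about 2 mm. A picture is of the moment at which its call begins.
- job_done(): hands the job in; it is judged then, once.
Trained networks look in the newest picture that a camera, given by its name, has taken for a name from the list of things; names that differ only in an ending like _2 or _b are one class to them, and where a whole thing is asked for, a point or a joint stands for the part that bears it (a point fixed in the world has none). Each returns a list of dicts, best first, with "p" (0 to 1); they miss things now and then, are a little off and sometimes report something else, mostly with a low value. They report only what shows in the picture. A call takes as long as a camera call. They do not tell look-alikes from the thing itself.
- cut_out(camera, thing): "pixels" (384x512 bool, what is visible of it).
- place_of(camera, thing): "at" ([x, y, z] in m, in world coordinates, good to about 4 mm: a listed point, or the origin of a listed thing).
The state is a dict: "time": time; "joint_pos": joint angles; "joint_vel": joint speeds; "joint_efforts": joint torques, N m; "tool_pos": TCP position; "tool_rot": TCP orientation; "contact_force": force on the tool from outside, world axes, zero at the start; "ft_torque": the same for the moment, N m; "gripper_width": opening from 0.0 (shut) to 1.0 (fully open); "grasp_force": force on a finger pad.
Only numpy, scipy, OpenCV 4.12 (cv2) and the standard library are available. Lean on these libraries where they do the work, as an engineer would, in place of code of your own. Each camera call takes 0.05 s, during which the arm holds its last target. There are 200 camera calls.

## Working session

There is one attempt and no reset: what is moved stays moved. The work goes in short steps, Python scripts to look and compute and a tool call to move; the robot and the scene stay as the last step left them, time stands still between calls to the robot, and variables do not carry over. Pictures are saved under pics/ and viewed, at most 14 in all, crops included, and the job is handed in when it is done.

Besides the shell and the picture viewer there is one more tool, called after "Request:" as a command line: name --argument value ..., lists and objects as JSON in quotes. jog_arm: Moves the arm, as the interface text tells. Shift numbers are shares of 50 cm and turn numbers shares of 1.5 rad, none past 1 either way. Its arguments: {"type":"object","properties":{"motion":{"type":"string"}},"required":["motion"]}

```bash
mkdir -p pics; ls
cat > h.py <<'E'
import numpy as np, cv2
from plant import state, grab_frame, job_done, cut_out, place_of
def save(cam,fn,f=None):
    f=f or grab_frame(cam); cv2.imwrite('pics/'+fn,f['color'][:,:,::-1]); return f
def cloud(f):
    K=f['intrinsics'];T=f['world_from_camera'];d=f['range_z']
    v,u=np.mgrid[:384,:512]
    p=np.stack([(u-K[0,2])/K[0,0]*d,-(v-K[1,2])/K[1,1]*d,-d],-1)
    return p@T[:3,:3].T+T[:3,3]
E
python3 - <<'E'
from h import *
s=state();print(s)
a=save('scene','s0.png')['color'];b=save('side','d0.png')['color']
for c in ('scene','side'):
    for n in ['balance','tray_floor','plate_floor','weight_box','jar_white','jar_blue','jar_green','jar_brown','weight_500','weight_200a','weight_100','weight_50','tin','small_glass']:
        print(c,n,[(round(r['p'],2),np.round(r['at'],3).tolist()) for r in place_of(c,n)][:4])
E
```

```text
pics
{'time': 0.0, 'joint_pos': array([ 1.07601344e+00,  5.33462647e-02,  1.61436797e+00, -8.30420894e-06,
        1.47600928e+00, -1.19023348e-01]), 'joint_vel': array([-0.00083008,  0.00022304, -0.00094237,  0.00047861,  0.00254608,
       -0.00026424]), 'joint_efforts': array([-1.59266501e-04, -3.93662918e+01, -3.70184863e+01, -4.67074324e-05,
        6.68566834e-03,  2.38504145e-05]), 'tool_pos': array([0.22906283, 0.58080424, 0.23002542]), 'tool_rot': array([-3.17935313e-04,  1.86775902e-01,  9.82401968e-01, -1.01689632e-03]), 'contact_force': array([ 0.70563044, -0.21604636,  0.12343395]), 'ft_torque': array([ 0.03094373, -0.00390145, -0.02855833]), 'grasp_force': 0.0, 'gripper_width': 0.9968433799908363}
scene balance [(0.7, [0.445, -0.032, -0.002])]
scene tray_floor [(0.91, [0.454, 0.089, 0.09])]
scene plate_floor [(0.75, [0.447, -0.154, 0.094])]
scene weight_box [(0.83, [0.442, -0.341, -0.001])]
scene jar_white [(0.52, [0.545, 0.293, 0.002])]
scene jar_blue [(0.73, [0.541, 0.4, -0.001]), (0.62, [0.441, -0.034, -0.004])]
scene jar_green []
scene jar_brown [(0.77, [0.45, 0.394
[... 928 characters left out ...]
.008])]
side jar_green [(0.21, [0.468, -0.371, 0.002])]
side jar_brown [(0.74, [0.451, 0.396, -0.001])]
side weight_500 [(0.69, [0.47, -0.37, 0.007]), (0.65, [0.409, -0.289, 0.009]), (0.61, [0.406, -0.329, 0.004]), (0.46, [0.44, -0.155, 0.089])]
side weight_200a [(0.49, [0.409, -0.384, 0.004])]
side weight_100 [(0.69, [0.47, -0.37, 0.007]), (0.65, [0.409, -0.289, 0.009]), (0.61, [0.406, -0.329, 0.004]), (0.46, [0.44, -0.155, 0.089])]
side weight_50 [(0.69, [0.47, -0.37, 0.007]), (0.65, [0.409, -0.289, 0.009]), (0.61, [0.406, -0.329, 0.004]), (0.46, [0.44, -0.155, 0.089])]
side tin [(0.69, [0.446, -0.028, -0.0]), (0.54, [0.663, 0.247, 0.003])]
side small_glass [(0.66, [0.632, 0.358, -0.001])]
```

View pics/s0.png

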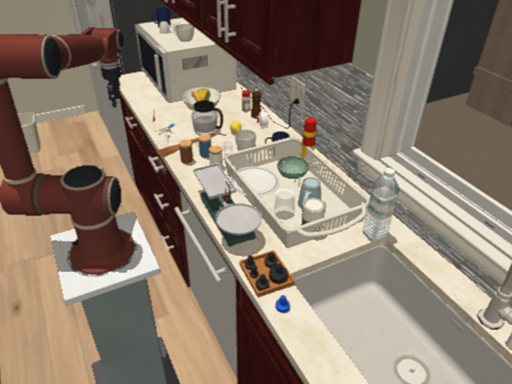

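View pics/d0.png

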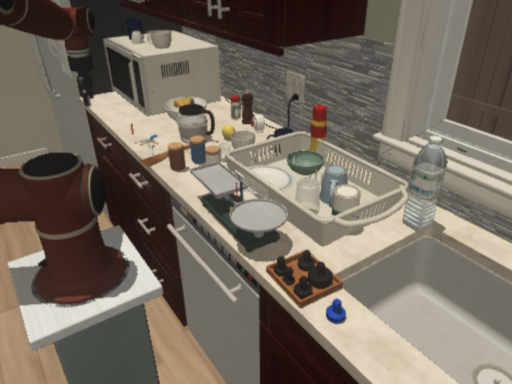

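Scene: brown jar (187,151), blue (205,145) and white (215,155). The weight box is at (267,272), with five weights in it. The blue look-alike is at (283,303). Next I'll refine the positions from depth.

```bash
cat >> h.py <<'E'
def blobs(P,lo,hi,box,f,mina=4):
    x0,x1,y0,y1=box
    m=(P[...,2]>lo)&(P[...,2]<hi)&(P[...,0]>x0)&(P[...,0]<x1)&(P[...,1]>y0)&(P[...,1]<y1)&(f['range_z']>0)
    n,L=cv2.connectedComponents(m.astype(np.uint8),connectivity=4)
    out=[]
    for i in range(1,n):
        q=P[L==i]
        if len(q)>=mina: out.append((len(q),np.round((q[:,:2].min(0)+q[:,:2].max(0))/2,4).tolist(),np.round(np.ptp(q[:,:2],axis=0),3).tolist(),round(float(np.median(q[:,2])),4),f['color'][L==i].mean(0).astype(int).tolist()))
    return out
E
python3 - <<'E'
from h import *
for c in ('scene','side'):
    f=grab_frame(c);P=cloud(f)
    print(c,'jars');[print(b) for b in blobs(P,.088,.105,(.38,.72,.2,.5),f)]
    print('knobs');[print(b) for b in blobs(P,.040,.075,(.37,.53,-.45,-.25),f,2)]
    print('box');[print(b) for b in blobs(P,.012,.027,(.35,.53,-.45,-.25),f,15)]
    print('pans');[print(b) for b in blobs(P,.082,.105,(.35,.53,-.25,.22),f,30)]
    for n in range(0,30,3):
        y=n/100; m=(abs(P[...,1]-y)<.01)&(P[...,2]>.08)&(P[...,2]<.12)&(P[...,0]>.5)&(f['range_z']>0)
        if m.any(): print('rack',y,P[m][:,0].min())
E
```

```text
scene jars
(66, [0.5416, 0.3968], [0.053, 0.059], 0.0933, [210, 160, 105])
(71, [0.4514, 0.387], [0.051, 0.058], 0.0925, [210, 161, 106])
(76, [0.5468, 0.2886], [0.052, 0.058], 0.0928, [214, 166, 110])
(8, [0.7047, 0.2035], [0.023, 0.007], 0.0936, [142, 135, 119])
(4, [0.6078, 0.202], [0.005, 0.002], 0.0939, [143, 136, 119])
knobs
(32, [0.4808, -0.3128], [0.018, 0.021], 0.0495, [53, 44, 38])
(27, [0.4132, -0.2939], [0.018, 0.016], 0.0475, [70, 62, 55])
(40, [0.4727, -0.3726], [0.02, 0.021], 0.0557, [45, 40, 37])
(22, [0.4073, -0.3328], [0.016, 0.018], 0.0429, [52, 46, 43])
(38, [0.4099, -0.3842], [0.018, 0.021], 0.0499, [58, 47, 41])
box
(186, [0.4754, -0.3135], [0.079, 0.097], 0.0194, [115, 89, 68])
(84, [0.4083, -0.2866], [0.047, 0.047], 0.0184, [94, 69, 51])
(356, [0.4439, -0.3626], [0.131, 0.118], 0.0188, [112, 77, 50])
(39, [0.4099, -0.3322], [0.026, 0.03], 0.0157, [50, 41, 36])
(22, [0.4475, -0.3764], [0.009, 0.031], 0.0202, [35, 32, 31])
pans
(896, [0.4522, 0.0722], [0.115, 0.231], 0.0892, [184, 177, 172])
(1144, [0.4417, -0.1521], [0.155, 0.158], 0.0893, [192, 186, 180])
rack
[... 772 characters left out ...]
 0.0494, [45, 39, 34])
box
(56, [0.4709, -0.276], [0.058, 0.007], 0.0165, [113, 77, 52])
(190, [0.486, -0.3225], [0.054, 0.057], 0.0206, [61, 51, 43])
(786, [0.4449, -0.3451], [0.131, 0.156], 0.0181, [81, 58, 42])
(63, [0.4087, -0.3338], [0.027, 0.026], 0.0152, [41, 36, 33])
pans
(1175, [0.4533, 0.0706], [0.113, 0.228], 0.0875, [157, 151, 144])
(1566, [0.4422, -0.1559], [0.155, 0.157], 0.0881, [165, 160, 154])
rack 0.0 0.5009472216205881
rack 0.03 0.5007629671990841
rack 0.06 0.500788751930481
rack 0.09 0.5008489734258876
rack 0.12 0.501326450399205
rack 0.15 0.5023920705635525
rack 0.18 0.5003258567949844
rack 0.21 0.5679168402513253
rack 0.24 0.8064261557985226
rack 0.27 0.5248739764893804
```

Request:
jog_arm --motion "0 -0.552 -0.189 0 0 0 0.797;0 -0.552 -0.189 0 0 0 0.797;0 -0.552 -0.189 0 0 0 0.797;0 -0.552 -0.189 0 0 0 0.797;0 -0.552 -0.189 0 0 0 0.797"

```text
time: 2.22
tool_pos: [0.4533, 0.3902, 0.2315]
tool_rot: [0.0, 0.614, 0.79, 0.0]
contact_force: [-0.7, 0.3, -0.2]
gripper_width: 0.001
grasp_force: 0.0
```

Request:
jog_arm --motion "0 0 0 0.1 0 0 0.167;0 0 0 0.2 0 0 0.167;0 0 0 0.2 0 0 0.167;0 0 0 0.2 0 0 0.167;0 0 0 0.2 0 0 0.167"

```text
time: 2.85
tool_pos: [0.4529, 0.3935, 0.1347]
tool_rot: [0.001, 0.704, 0.71, 0.003]
contact_force: [0.3, -0.5, 1.7]
gripper_width: 0.001
grasp_force: 0.0
```

Run:
```python
from h import *
s=state();print(s['tool_pos'],s['tool_rot'],s['joint_pos'][5])
f=save('wrist','w1.png');P=cloud(f)
print([(b) for b in blobs(P,.07,.11,(.38,.62,.24,.46),f)])
for c in('scene','side'):
  for n in ('jar_white','jar_blue','jar_brown'):
    print(c,n,[(round(r['p'],2),np.round(r['at'],3).tolist()) for r in place_of(c,n)][:2])
```

```text
[0.45293503 0.39346862 0.13473756] [5.33780597e-04 7.04295135e-01 7.09902250e-01 2.62170756e-03] 0.5833472272322988
[(6119, [0.5414, 0.4016], [0.055, 0.055], 0.0938, [169, 135, 99]), (4594, [0.4502, 0.3969], [0.054, 0.049], 0.0941, [150, 116, 81]), (259, [0.5288, 0.3064], [0.014, 0.013], 0.0927, [103, 79, 57])]
scene jar_white [(0.81, [0.545, 0.294, 0.001])]
scene jar_blue [(0.82, [0.539, 0.4, 0.003])]
scene jar_brown [(0.81, [0.451, 0.395, -0.004])]
side jar_white [(0.52, [0.548, 0.291, 0.002]), (0.37, [0.444, -0.03, -0.002])]
side jar_blue [(0.66, [0.409, -0.383, 0.008]), (0.62, [0.539, 0.397, 0.0])]
side jar_brown [(0.61, [0.452, 0.398, -0.001])]
```

Request:
jog_arm --motion "0 0.005 -0.004 0.05 0 0 0;0 0.005 -0.004 0.07 0 0 0;0 0.005 -0.004 0.082 0 0 0;0 0.005 -0.004 0.09 0 0 0;0 0.005 -0.004 0.09 0 0 0"

```text
time: 3.82
tool_pos: [0.4512, 0.3959, 0.0912]
tool_rot: [0.0, 0.705, 0.71, 0.002]
contact_force: [-4.3, -3.1, 16.0]
gripper_width: -0.001
grasp_force: 8.0
```

Request:
jog_arm --motion "0 0 0 0.002 0 0 0;0 0 0 0.004 0 0 0;0 0 0 0.004 0 0 0;0 0 0 0.004 0 0 0;0 0 0 0.004 0 0 0"

```text
time: 4.45
tool_pos: [0.4521, 0.3965, 0.0914]
tool_rot: [0.001, 0.705, 0.71, 0.003]
contact_force: [-6.8, -3.9, 23.9]
gripper_width: 0.003
grasp_force: 11.5
```

Request:
jog_arm --motion "0 0 0 -0.06 0 0 0;0 0.009 0.09 -0.06 0 0 0;0 0.009 0.18 -0.06 0 0 0;0 0.009 0.18 -0.04 0 0 0;0 0.009 0.18 -0.02 0 0 0"

```text
time: 5.08
tool_pos: [0.5391, 0.3996, 0.0936]
tool_rot: [-0.0, 0.705, 0.71, -0.0]
contact_force: [1.0, -0.8, 7.1]
gripper_width: -0.002
grasp_force: 3.9
```

Request:
jog_arm --motion "0 0 0 0.005 0 0 0;0 0 0 0.01 0 0 0;0 0 0 0.015 0 0 0;0 0 0 0.019 0 0 0;0 0 0 0.019 0 0 0"

```text
time: 5.7
tool_pos: [0.5404, 0.4007, 0.0908]
tool_rot: [0.001, 0.704, 0.71, 0.002]
contact_force: [-5.6, -5.2, 20.5]
gripper_width: -0.001
grasp_force: 10.0
```

Request:
jog_arm --motion "0 0 0 -0.06 0 0 0;0 -0.11 0.005 -0.06 0 0 0;0 -0.215 0.01 -0.06 0 0 0;0 -0.215 0.01 -0.04 0 0 0;0 -0.215 0.01 -0.02 0 0 0"

```text
time: 6.32
tool_pos: [0.5443, 0.2926, 0.0941]
tool_rot: [-0.0, 0.705, 0.71, -0.0]
contact_force: [-1.2, -1.8, 6.1]
gripper_width: -0.0
grasp_force: 3.9
```

Request:
jog_arm --motion "0 0 0 0.005 0 0 0;0 0 0 0.01 0 0 0;0 0 0 0.015 0 0 0;0 0 0 0.02 0 0 0;0 0 0 0.02 0 0 0"

```text
time: 6.95
tool_pos: [0.5476, 0.2945, 0.0913]
tool_rot: [0.001, 0.704, 0.71, 0.003]
contact_force: [-7.1, -4.6, 23.9]
gripper_width: -0.001
grasp_force: 11.6
```

Request:
jog_arm --motion "0 0 0 -0.06 0 0 0;0 0 0 -0.12 0 0 0;0 0 0 -0.14 0 0 0;0 0 0 -0.14 0 0 0;0 0 0 -0.14 0 0 0"

```text
time: 7.58
tool_pos: [0.5441, 0.2922, 0.1528]
tool_rot: [-0.001, 0.705, 0.71, -0.001]
contact_force: [0.4, -0.6, 0.3]
gripper_width: -0.001
grasp_force: 0.0
```

Run:
```python
from h import *
s=state();print(s['tool_pos'],s['tool_rot'],s['joint_pos'][5])
for c in('scene','side','wrist'):
  f=grab_frame(c);P=cloud(f)
  for b in blobs(P,.075,.11,(.38,.60,.235,.46),f,10):print(c,b)
  if c=='scene': continue
  for n in ('jar_white','jar_blue','jar_brown'):
    print(c,n,[(round(r['p'],2),np.round(r['at'],3).tolist()) for r in place_of(c,n)][:2])
```

```text
[0.5441071  0.2922133  0.15279296] [-6.50003354e-04  7.04500153e-01  7.09702206e-01 -1.37493603e-03] 0.365006986853561
scene (90, [0.5404, 0.3937], [0.052, 0.065], 0.0867, [193, 149, 99])
scene (97, [0.4504, 0.3874], [0.054, 0.058], 0.0876, [196, 151, 100])
scene (98, [0.5459, 0.288], [0.053, 0.058], 0.087, [162, 128, 89])
side (105, [0.5433, 0.3934], [0.054, 0.054], 0.0859, [156, 122, 87])
side (114, [0.4516, 0.3873], [0.052, 0.054], 0.0855, [160, 124, 88])
side (119, [0.5479, 0.2841], [0.053, 0.062], 0.0856, [129, 102, 75])
side jar_white [(0.56, [0.547, 0.294, 0.002])]
side jar_blue [(0.75, [0.447, -0.34, -0.007]), (0.71, [0.54, 0.4, -0.0])]
side jar_brown [(0.62, [0.451, 0.395, -0.001])]
wrist (6021, [0.5415, 0.398], [0.054, 0.049], 0.0897, [170, 133, 93])
wrist (6575, [0.4506, 0.3936], [0.055, 0.054], 0.0897, [162, 126, 88])
wrist (3992, [0.5465, 0.2928], [0.055, 0.053], 0.0898, [138, 106, 74])
wrist jar_white [(0.69, [0.544, 0.291, -0.001])]
wrist jar_blue [(0.96, [0.536, 0.405, -0.002])]
wrist jar_brown [(0.78, [0.452, 0.397, -0.002])]
```

Request:
jog_arm --motion "100 0 0.003 0 0 0 0;100 0 0.003 0 0 0 0;100 0 0.003 0.05 0 0 0;100 0 0.003 0.1 0 0 0;100 0 0.003 0.15 0 0 0"

```text
time: 8.65
tool_pos: [0.5468, 0.2923, 0.0792]
tool_rot: [0.0, 0.705, 0.71, 0.0]
contact_force: [0.7, -0.2, 0.7]
gripper_width: 0.998
grasp_force: 0.0
```

Request:
jog_arm --motion "100 0 0 0.05 0 0 0;100 0 0 0.096 0 0 0;100 0 0 0.096 0 0 0;40 0 0 0.096 0 0 0;40 0 0 0.096 0 0 0"

```text
time: 9.28
tool_pos: [0.5479, 0.2929, 0.034]
tool_rot: [0.0, 0.705, 0.71, 0.001]
contact_force: [0.7, 1.0, 0.2]
gripper_width: 0.637
grasp_force: 62.0
```

Request:
jog_arm --motion "40 0 0 0 0 0 0;40 0 0 0 0 0 0;40 0 0 0 0 0 0;40 0 0 0 0 0 0;40 0 0 -0.01 0 0 0"

```text
time: 9.9
tool_pos: [0.5462, 0.2921, 0.0365]
tool_rot: [-0.0, 0.705, 0.71, -0.0]
contact_force: [-0.5, -0.7, -1.5]
gripper_width: 0.632
grasp_force: 62.0
```

Request:
jog_arm --motion "40 0 0 -0.1 0 0 0;40 0 0 -0.2 0 0 0;40 0 -0.04 -0.27 0 0 0;40 0 -0.12 -0.27 0 0 0;40 -0.1 -0.187 -0.27 0 0 0"

```text
time: 10.52
tool_pos: [0.4522, 0.2426, 0.1721]
tool_rot: [0.0, 0.703, 0.711, 0.0]
contact_force: [-0.1, -1.0, -0.9]
gripper_width: 0.644
grasp_force: 62.5
```

Run:
```python
from h import *
for i in range(6):
    s=state();print(s['time'],s['contact_force'][2],s['tool_pos']);grab_frame('scene')
for c in ('scene','side'):
  for n in ('tray_floor','balance','plate_floor'):
    print(c,n,[(round(r['p'],2),np.round(r['at'],3).tolist()) for r in place_of(c,n)][:2])
  f=grab_frame(c);P=cloud(f)
  for z in (.085,.098):
    m=(abs(P[...,2]-z)<.006)&(abs(P[...,0]-.453)<.08)&(P[...,1]>.02)&(P[...,1]<.16);q=P[m];print(np.percentile(q[:,0],[.5,99.5]))
  m=(P[...,2]>.08)&(P[...,2]<.11)&(abs(P[...,0]-.45)<.04)&(P[...,1]>-.06)&(P[...,1]<.25);print(np.percentile(P[m][:,1],[.5,99.5]))
```

```text
10.525 -0.8966931258278427 [0.45220528 0.24259975 0.17213059]
10.575 -5.590591633333061 [0.44615402 0.23646323 0.168087  ]
10.625 -2.958308910643104 [0.44822799 0.23842494 0.16827559]
10.675 -1.6397126600599536 [0.45056938 0.23998364 0.16965921]
10.725 -1.4581904312874623 [0.45227121 0.24095985 0.17084323]
10.775 -2.004264266855715 [0.45334816 0.24157486 0.17165209]
scene tray_floor [(0.62, [0.454, 0.092, 0.094])]
scene balance [(0.97, [0.445, -0.03, -0.004])]
scene plate_floor [(0.65, [0.444, -0.148, 0.091])]
[0.39984506 0.50507832]
[0.39725504 0.50863312]
[-0.03872726  0.18479635]
side tray_floor [(0.73, [0.451, 0.084, 0.083])]
side balance [(0.88, [0.447, -0.029, -0.003])]
side plate_floor [(0.95, [0.443, -0.152, 0.09])]
[0.4002767  0.50728922]
[0.39754575 0.50902212]
[-0.04170273  0.18135889]
```

Request:
jog_arm --motion "40 -0.12 0 0 0 0 0;40 -0.24 0 0 0 0 0;40 -0.36 0 0 0 0 0;40 -0.428 0 0 0 0 0;40 -0.428 0 0 0 0 0"

```text
time: 11.85
tool_pos: [0.4551, 0.0258, 0.172]
tool_rot: [0.0, 0.706, 0.708, 0.0]
contact_force: [0.5, 1.1, -2.3]
gripper_width: 0.642
grasp_force: 62.4
```

Request:
jog_arm --motion "40 0 0 0 0 0 0;40 0 0 0 0 0 0;40 0 0 0 0 0 0;40 0 0 0.03 0 0 0;40 0 0 0.06 0 0 0"

```text
time: 12.48
tool_pos: [0.4546, 0.028, 0.1404]
tool_rot: [-0.0, 0.704, 0.71, -0.0]
contact_force: [-0.0, -0.7, -1.6]
gripper_width: 0.637
grasp_force: 62.4
```

Run:
```python
from h import *
save('side','p1.png')
s=state();print(s['time'],s['contact_force'][2],s['tool_pos'])
P=cloud(grab_frame('side'))
m=(P[...,2]>.06)&(P[...,2]<.11)&(abs(P[...,0]-.45)<.03)&(P[...,1]>.1)&(P[...,1]<.17);print(np.percentile(P[m][:,2],[5,50,95]))
```

```text
12.525 -3.5542644237752756 [0.45295966 0.02803662 0.13772047]
[0.08478421 0.08692565 0.08927209]
```

View pics/p1.png

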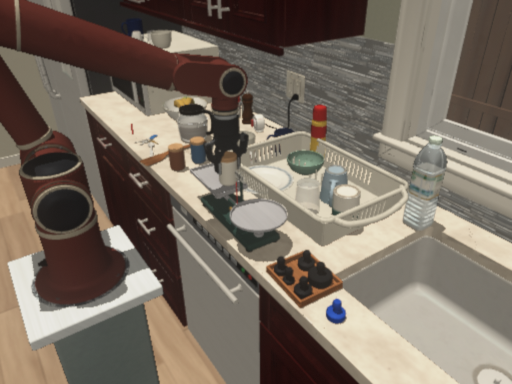

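The white jar is held upright over the tray at about (229,165). Lowering it now.

Request:
jog_arm --motion "40 0 0 0.02 0 0 0;40 0 0 0.035 0 0 0;40 0 0 0.05 0 0 0;40 0 0 0.06 0 0 0;40 0 0 0.068 0 0 0"

```text
time: 13.2
tool_pos: [0.4551, 0.0276, 0.1077]
tool_rot: [0.0, 0.705, 0.71, -0.0]
contact_force: [-0.6, 0.6, -0.3]
gripper_width: 0.64
grasp_force: 62.8
```

Request:
jog_arm --motion "40 0 0 0 0 0 0;40 0 0 0 0 0 0;40 0 0 0 0 0 0;40 0 0 0 0 0 0;40 0 0 0 0 0 0"

```text
time: 13.82
tool_pos: [0.455, 0.0277, 0.1079]
tool_rot: [0.0, 0.705, 0.71, 0.0]
contact_force: [-0.7, -0.5, 0.5]
gripper_width: 0.64
grasp_force: 62.9
```

Request:
jog_arm --motion "40 0 0 0.004 0 0 0;40 0 0 0.004 0 0 0;80 0 0 0.004 0 0 0;80 0 0 0.004 0 0 0;80 0 0 0.004 0 0 0"

```text
time: 14.45
tool_pos: [0.455, 0.0277, 0.1057]
tool_rot: [0.0, 0.705, 0.71, 0.0]
contact_force: [0.8, 0.1, 0.3]
gripper_width: 0.798
grasp_force: 0.0
```

Request:
jog_arm --motion "85 0 0 0 0 0 0;85 0 0 -0.05 0 0 0;85 0 0 -0.15 0 0 0;85 0 0 -0.25 0 0 0;85 0.12 0 -0.25 0 0 0"

```text
time: 15.08
tool_pos: [0.4579, 0.0859, 0.2367]
tool_rot: [0.004, 0.707, 0.707, 0.004]
contact_force: [1.3, 0.7, -0.1]
gripper_width: 0.85
grasp_force: 0.0
```

Run:
```python
from h import *
s=state();print(s['time'],s['contact_force'],s['tool_pos'],s['gripper_width'])
for c in('scene','side'):
  f=grab_frame(c);P=cloud(f)
  for b in blobs(P,.15,.18,(.4,.50,-.02,.2),f,10):print(c,'tray',b)
  for b in blobs(P,.075,.11,(.38,.60,.235,.46),f,10):print(c,b)
  for n in ('jar_white','jar_blue','jar_brown'):
    print(c,n,[(round(r['p'],2),np.round(r['at'],3).tolist()) for r in place_of(c,n)][:2])
```

```text
15.075 [ 1.32437737  0.71698537 -0.0674059 ] [0.45794946 0.08594361 0.23672605] 0.8496092166125205
scene tray (138, [0.4561, 0.017], [0.053, 0.065], 0.1606, [159, 125, 86])
scene (35, [0.5535, 0.3908], [0.032, 0.046], 0.0878, [185, 142, 96])
scene (95, [0.4503, 0.3887], [0.052, 0.057], 0.0863, [201, 156, 103])
scene jar_white [(0.69, [0.455, 0.029, 0.074])]
scene jar_blue [(0.45, [0.541, 0.404, -0.001])]
scene jar_brown [(0.68, [0.449, 0.392, -0.005])]
side tray (182, [0.4562, 0.016], [0.052, 0.062], 0.1601, [133, 105, 77])
side (107, [0.5439, 0.3924], [0.054, 0.058], 0.0856, [156, 123, 87])
side (116, [0.4529, 0.3838], [0.053, 0.057], 0.0858, [159, 123, 87])
side jar_white [(0.8, [0.455, 0.03, 0.075])]
side jar_blue [(0.84, [0.542, 0.395, 0.001])]
side jar_brown [(0.61, [0.449, 0.395, 0.002])]
```

Request:
jog_arm --motion "80 0.616 -0.008 0 0 0 0;80 0.616 -0.008 0 0 0 0;80 0.616 -0.008 0 0 0 0;80 0.616 -0.008 0 0 0 0;80 0.616 -0.008 0 0 0 0"

```text
time: 16.1
tool_pos: [0.4487, 0.3968, 0.2304]
tool_rot: [0.0, 0.705, 0.709, -0.0]
contact_force: [1.6, -0.1, 0.4]
gripper_width: 0.799
grasp_force: 0.0
```

Request:
jog_arm --motion "80 0 0 0 0 0 0;80 0 0 0.05 0 0 0;80 0 0 0.1 0 0 0;80 0 0 0.16 0 0 0;80 0 0 0.16 0 0 0"

```text
time: 16.73
tool_pos: [0.4473, 0.393, 0.1474]
tool_rot: [-0.0, 0.705, 0.709, -0.003]
contact_force: [0.0, -0.8, -1.0]
gripper_width: 0.805
grasp_force: 0.0
```

Run:
```python
from h import *
s=state();print(s['time'],s['contact_force'],s['tool_pos'],s['tool_rot'],s['gripper_width'])
f=grab_frame('wrist');P=cloud(f)
for b in blobs(P,.075,.11,(.38,.60,.235,.46),f,10):print(b)
```

```text
16.725 [ 0.01352686 -0.82339323 -1.04753002] [0.44726095 0.39295915 0.14743794] [-4.84260874e-04  7.05350954e-01  7.08850213e-01 -3.34246556e-03] 0.8046706088377964
(4893, [0.5414, 0.4013], [0.055, 0.054], 0.0897, [166, 130, 91])
(4529, [0.4502, 0.3937], [0.054, 0.055], 0.0898, [138, 106, 73])
```

Request:
jog_arm --motion "80 0 0 0.06 0 0 0;80 0 0 0.12 0 0 0;80 0 0 0.18 0 0 0;80 0 0 0.236 0 0 0;80 0 0 0.236 0 0 0"

```text
time: 17.4
tool_pos: [0.4504, 0.3965, 0.0352]
tool_rot: [0.0, 0.705, 0.709, 0.002]
contact_force: [-1.0, 0.4, 1.5]
gripper_width: 0.794
grasp_force: 0.2
```

Request:
jog_arm --motion "40 0 0 0 0 0 0;40 0 0 0 0 0 0;40 0 0 0 0 0 0;40 0 0 0 0 0 0;40 0 0 0 0 0 0"

```text
time: 18.02
tool_pos: [0.4503, 0.3962, 0.0352]
tool_rot: [0.001, 0.705, 0.709, 0.002]
contact_force: [1.2, 0.1, 6.3]
gripper_width: 0.64
grasp_force: 62.2
```

Request:
jog_arm --motion "40 0 0 -0.05 0 0 0;40 0 0 -0.15 0 0 0;40 0 0 -0.25 0 0 0;40 0 0 -0.3 0 0 0;40 0 0 -0.3 0 0 0"

```text
time: 18.65
tool_pos: [0.4493, 0.3961, 0.1848]
tool_rot: [0.0, 0.705, 0.71, 0.002]
contact_force: [0.2, -0.5, -4.2]
gripper_width: 0.635
grasp_force: 63.6
```

Request:
jog_arm --motion "40 0 0 0 0 0 0;40 0 0 0 0 0 0;40 0 0 0 0 0 0;40 0 0 0 0 0 0;40 0 0 0 0 0 0"

```text
time: 19.27
tool_pos: [0.4484, 0.3957, 0.1827]
tool_rot: [-0.0, 0.705, 0.71, -0.0]
contact_force: [0.5, 0.1, -4.3]
gripper_width: 0.639
grasp_force: 63.6
```

Request:
jog_arm --motion "40 -0.12 0.008 -0.06 0 0 0;40 -0.24 0.008 -0.06 0 0 0;40 -0.36 0.008 -0.06 0 0 0;40 -0.48 0.008 -0.06 0 0 0;40 -0.59 0.008 -0.06 0 0 0"

```text
time: 19.9
tool_pos: [0.4543, 0.0988, 0.2132]
tool_rot: [0.001, 0.705, 0.71, 0.0]
contact_force: [1.4, 0.5, -3.9]
gripper_width: 0.64
grasp_force: 63.8
```

Request:
jog_arm --motion "40 -0.022 0 0 0 0 0;40 -0.022 0 0 0 0 0;40 -0.022 0 0 0 0 0;40 -0.022 0 0 0 0 0;40 -0.022 0 0 0 0 0"

```text
time: 20.52
tool_pos: [0.4545, 0.0905, 0.2127]
tool_rot: [-0.0, 0.704, 0.71, -0.0]
contact_force: [0.5, -0.8, -4.1]
gripper_width: 0.637
grasp_force: 63.8
```

Run:
```python
from h import *
s=state();print(s['time'],s['contact_force'],s['tool_pos'],s['tool_rot'],s['gripper_width'])
for c in('scene','side'):
  for n in ('jar_white','jar_brown'):
    print(c,n,[(round(r['p'],2),np.round(r['at'],3).tolist()) for r in place_of(c,n)][:2])
```

```text
20.525 [ 0.48198888 -0.81951866 -4.08524014] [0.45449057 0.09053598 0.2127205 ] [-1.27860279e-04  7.04047114e-01  7.10153251e-01 -6.66548752e-05] 0.6374130727829181
scene jar_white [(0.69, [0.455, 0.029, 0.074])]
scene jar_brown [(0.68, [0.449, 0.392, -0.005])]
side jar_white [(0.8, [0.455, 0.03, 0.075])]
side jar_brown [(0.61, [0.449, 0.395, 0.002])]
```

Request:
jog_arm --motion "40 -0.003 0 0.06 0 0 0;40 -0.003 0 0.11 0 0 0;40 -0.003 0 0.15 0 0 0;40 -0.003 0 0.18 0 0 0;40 -0.003 0 0.195 0 0 0"

```text
time: 21.35
tool_pos: [0.4543, 0.0882, 0.1145]
tool_rot: [-0.0, 0.705, 0.71, -0.0]
contact_force: [0.1, -0.2, -4.3]
gripper_width: 0.639
grasp_force: 63.8
```

Request:
jog_arm --motion "40 0 0 0.006 0 0 0;40 0 0 0.012 0 0 0;40 0 0 0.012 0 0 0;40 0 0 0.012 0 0 0;40 0 0 0.012 0 0 0"

```text
time: 21.98
tool_pos: [0.4548, 0.0882, 0.1096]
tool_rot: [0.0, 0.705, 0.71, 0.0]
contact_force: [-1.0, 0.8, -5.0]
gripper_width: 0.643
grasp_force: 63.8
```

Request:
jog_arm --motion "40 0 0 0.003 0 0 0;40 0 0 0.006 0 0 0;40 0 0 0.006 0 0 0;40 0 0 0.006 0 0 0;40 0 0 0.006 0 0 0"

```text
time: 22.6
tool_pos: [0.455, 0.0881, 0.1083]
tool_rot: [0.0, 0.705, 0.71, -0.0]
contact_force: [-5.5, -0.5, 7.1]
gripper_width: 0.637
grasp_force: 65.1
```

Contact. I'll release it and go to blue, now at about (.5415,.399).

Request:
jog_arm --motion "40 0 0 -0.001 0 0 0;85 0 0 -0.001 0 0 0;85 0 0 -0.001 0 0 0;85 0 0 -0.001 0 0 0;85 0 0 -0.001 0 0 0"

```text
time: 23.22
tool_pos: [0.4546, 0.0882, 0.1067]
tool_rot: [0.0, 0.705, 0.71, 0.0]
contact_force: [0.5, -0.2, -0.4]
gripper_width: 0.855
grasp_force: 0.0
```

Request:
jog_arm --motion "85 0 0 -0.05 0 0 0;85 0 0 -0.15 0 0 0;85 0 0 -0.25 0 0 0;85 0.12 0 -0.25 0 0 0;85 0.24 0.03 -0.25 0 0 0"

```text
time: 23.85
tool_pos: [0.4694, 0.2093, 0.2335]
tool_rot: [0.001, 0.705, 0.709, 0.002]
contact_force: [1.6, -0.1, -0.6]
gripper_width: 0.851
grasp_force: 0.0
```

Run:
```python
from h import *
s=state();print(s['time'],s['contact_force'],s['tool_pos'],s['tool_rot'],s['gripper_width'])
for c in('scene','side'):
  f=grab_frame(c);P=cloud(f)
  for n in ('jar_white','jar_brown','jar_blue'):
    print(c,n,[(round(r['p'],2),np.round(r['at'],3).tolist()) for r in place_of(c,n)][:2])
```

```text
23.85 [ 1.60435016 -0.06411715 -0.60468812] [0.46937945 0.20933576 0.23348571] [0.00098786 0.70536062 0.70884633 0.00151873] 0.8511683735681134
scene jar_white [(0.82, [0.456, 0.026, 0.077]), (0.54, [0.406, -0.325, 0.002])]
scene jar_brown [(0.48, [0.456, 0.087, 0.07]), (0.29, [0.631, 0.356, -0.002])]
scene jar_blue [(0.72, [0.539, 0.4, 0.003])]
side jar_white [(0.7, [0.456, 0.029, 0.075])]
side jar_brown [(0.66, [0.538, 0.4, 0.001]), (0.57, [0.456, 0.088, 0.068])]
side jar_blue [(0.77, [0.542, 0.395, -0.0])]
```

Request:
jog_arm --motion "90 0.12 0.06 0 0 0 0;90 0.24 0.12 0 0 0 0;90 0.36 0.143 0 0 0 0;90 0.382 0.143 0.07 0 0 0;90 0.382 0.143 0.15 0 0 0"

```text
time: 24.88
tool_pos: [0.54, 0.4006, 0.157]
tool_rot: [0.0, 0.705, 0.71, 0.001]
contact_force: [0.5, -0.2, -0.3]
gripper_width: 0.903
grasp_force: 0.0
```

Request:
jog_arm --motion "90 0 0 0.05 0 0 0;90 0 0 0.05 0 0 0;90 0 0 0.05 0 0 0;90 0 0 0.05 0 0 0;90 0 0 0.05 0 0 0"

```text
time: 25.5
tool_pos: [0.5396, 0.4, 0.1335]
tool_rot: [0.0, 0.705, 0.71, 0.001]
contact_force: [0.1, 1.1, 0.2]
gripper_width: 0.899
grasp_force: 0.0
```

Run:
```python
from h import *
s=state();print(s['time'],s['contact_force'],s['tool_pos'],s['tool_rot'],s['gripper_width'])
f=grab_frame('wrist');P=cloud(f)
for b in blobs(P,.075,.11,(.38,.60,.235,.46),f,10):print(b)
```

```text
25.5 [0.08668605 1.09351892 0.17291586] [0.53962824 0.40005    0.13348367] [3.27716990e-04 7.04700974e-01 7.09503315e-01 1.21457961e-03] 0.8991202169655176
(5143, [0.5417, 0.4015], [0.054, 0.054], 0.0898, [115, 87, 59])
```

Request:
jog_arm --motion "90 0 0.003 0.06 0 0 0;90 0 0.003 0.12 0 0 0;90 0 0.003 0.17 0 0 0;90 0 0.003 0.192 0 0 0;90 0 0.003 0.192 0 0 0"

```text
time: 26.18
tool_pos: [0.5401, 0.3997, 0.0353]
tool_rot: [-0.0, 0.705, 0.71, -0.001]
contact_force: [-0.4, -0.2, 0.2]
gripper_width: 0.899
grasp_force: 0.0
```

Request:
jog_arm --motion "40 0 0 0 0 0 0;40 0 0 0 0 0 0;40 0 0 0 0 0 0;40 0 0 0 0 0 0;40 0 0 0 0 0 0"

```text
time: 26.8
tool_pos: [0.5417, 0.4005, 0.0379]
tool_rot: [0.0, 0.705, 0.71, 0.002]
contact_force: [0.2, -0.0, 5.6]
gripper_width: 0.633
grasp_force: 64.0
```

Request:
jog_arm --motion "40 0 0 -0.05 0 0 0;40 0 0 -0.15 0 0 0;40 0 0 -0.25 0 0 0;40 -0.02 -0.06 -0.36 0 0 0;40 -0.04 -0.1 -0.36 0 0 0"

```text
time: 27.42
tool_pos: [0.4918, 0.3806, 0.2217]
tool_rot: [0.001, 0.704, 0.71, 0.004]
contact_force: [-0.1, -0.3, -2.3]
gripper_width: 0.637
grasp_force: 64.4
```

Request:
jog_arm --motion "40 0 -0.076 0 0 0 0;40 0 -0.076 0 0 0 0;40 0 -0.076 0 0 0 0;40 0 -0.076 0 0 0 0;40 0 -0.076 0 0 0 0"

```text
time: 28.05
tool_pos: [0.4531, 0.3791, 0.2155]
tool_rot: [-0.0, 0.705, 0.709, -0.0]
contact_force: [0.0, 0.6, -3.4]
gripper_width: 0.638
grasp_force: 64.6
```

Request:
jog_arm --motion "40 -0.12 0.004 0 0 0 0;40 -0.24 0.004 0 0 0 0;40 -0.36 0.004 0 0 0 0;40 -0.44 0.004 0 0 0 0;40 -0.461 0.004 0 0 0 0"

```text
time: 28.68
tool_pos: [0.4565, 0.1467, 0.216]
tool_rot: [0.0, 0.706, 0.708, 0.0]
contact_force: [0.0, 0.1, -3.4]
gripper_width: 0.637
grasp_force: 64.6
```

Request:
jog_arm --motion "40 0 0 0 0 0 0;40 0 0 0 0 0 0;40 0 0 0 0 0 0;40 0 0 0 0 0 0;40 0 0 0 0 0 0"

```text
time: 29.3
tool_pos: [0.4561, 0.1491, 0.2158]
tool_rot: [-0.0, 0.704, 0.71, -0.0]
contact_force: [0.1, -0.6, -3.0]
gripper_width: 0.638
grasp_force: 64.6
```

Run:
```python
from h import *
s=state();print(s['time'],s['contact_force'],s['tool_pos'],s['tool_rot'],s['gripper_width'])
save('side','p2.png')
for n in ('jar_brown','jar_blue'):
    print(n,[(round(r['p'],2),np.round(r['at'],3).tolist()) for r in place_of('side',n)][:2])
```

```text
29.3 [ 0.14507785 -0.5788717  -2.98432405] [0.45606742 0.14908228 0.21575093] [-6.81918851e-05  7.04370692e-01  7.09832319e-01 -4.79542261e-05] 0.6378423817138409
jar_brown [(0.7, [0.454, 0.087, 0.07]), (0.28, [0.41, -0.29, 0.008])]
jar_blue [(0.58, [0.455, 0.146, 0.177])]
```

View pics/p2.png

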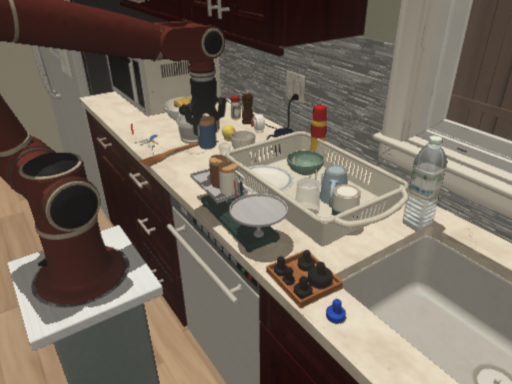

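The blue jar hangs at (206,133). White (229,180) and brown (216,170) stand on the tray.

Request:
jog_arm --motion "40 -0.001 -0.002 0.06 0 0 0;40 -0.001 -0.002 0.11 0 0 0;40 -0.001 -0.002 0.16 0 0 0;40 -0.001 -0.002 0.19 0 0 0;40 -0.001 -0.002 0.2 0 0 0"

```text
time: 30.08
tool_pos: [0.4547, 0.1481, 0.115]
tool_rot: [-0.0, 0.705, 0.71, -0.001]
contact_force: [-0.2, -0.3, -1.3]
gripper_width: 0.637
grasp_force: 64.6
```

Request:
jog_arm --motion "40 0 0 0.004 0 0 0;40 0 0 0.008 0 0 0;40 0 0 0.01 0 0 0;40 0 0 0.012 0 0 0;40 0 0 0.012 0 0 0"

```text
time: 30.7
tool_pos: [0.4556, 0.1482, 0.1109]
tool_rot: [0.0, 0.705, 0.71, 0.0]
contact_force: [-2.1, -0.8, 3.7]
gripper_width: 0.641
grasp_force: 65.0
```

Request:
jog_arm --motion "85 0 0 0 0 0 0;85 0 0 0 0 0 0;85 0 0 0 0 0 0;85 0 0 -0.05 0 0 0;85 0 0 -0.15 0 0 0"

```text
time: 31.32
tool_pos: [0.4533, 0.1478, 0.1828]
tool_rot: [-0.002, 0.705, 0.71, -0.002]
contact_force: [1.1, -0.0, 0.4]
gripper_width: 0.849
grasp_force: 0.0
```

Request:
jog_arm --motion "40 0 0 -0.12 0 0 0;40 -0.12 0 -0.15 0 0 0;40 -0.24 0 -0.15 0 0 0;40 -0.36 0 -0.15 0 0 0;40 -0.48 0 -0.15 0 0 0"

```text
time: 31.95
tool_pos: [0.4566, -0.0936, 0.26]
tool_rot: [0.001, 0.705, 0.71, 0.0]
contact_force: [0.9, -0.0, -0.3]
gripper_width: 0.4
grasp_force: 0.0
```

Run:
```python
from h import *
s=state();print(s['time'],s['contact_force'],s['tool_pos'],s['tool_rot'],s['gripper_width'])
for c in('scene','side'):
  f=grab_frame(c);P=cloud(f)
  for n in ('jar_white','jar_brown','jar_blue','tray_floor','plate_floor'):
    print(c,n,[(round(r['p'],2),np.round(r['at'],3).tolist()) for r in place_of(c,n)][:2])
  for b in blobs(P,.038,.075,(.37,.53,-.45,-.25),f,6):print(c,b)
```

```text
31.95 [ 0.89435604 -0.00955279 -0.25136   ] [ 0.45661484 -0.09361636  0.26001577] [5.09448081e-04 7.04551572e-01 7.09652532e-01 3.27191255e-04] 0.3999923234808312
scene jar_white [(0.9, [0.454, 0.029, 0.076])]
scene jar_brown [(0.7, [0.456, 0.085, 0.071])]
scene jar_blue [(0.71, [0.456, 0.03, 0.074]), (0.63, [0.413, -0.289, 0.007])]
scene tray_floor [(0.42, [0.442, -0.34, 0.001])]
scene plate_floor [(0.63, [0.442, -0.15, 0.109])]
scene (36, [0.4805, -0.3155], [0.021, 0.019], 0.0482, [55, 46, 40])
scene (33, [0.4137, -0.2942], [0.019, 0.019], 0.0465, [64, 57, 51])
scene (42, [0.4724, -0.3751], [0.021, 0.019], 0.0559, [49, 44, 41])
scene (29, [0.4092, -0.3318], [0.019, 0.019], 0.043, [64, 53, 47])
scene (40, [0.4114, -0.3846], [0.022, 0.023], 0.0489, [61, 50, 44])
side jar_white [(0.83, [0.455, 0.027, 0.073]), (0.44, [0.664, 0.249, 0.0])]
side jar_brown [(0.93, [0.455, 0.087, 0.073])]
side jar_blue [(0.76, [0.454, 0.146, 0.072])]
side tray_floor [(0.86, [0.447, 0.087, 0.072])]
side plate_floor [(0.94, [0.443, -0.153, 0.108])]
side (60, [0.4802, -0.3157], [0.018, 0.019], 0.0487, [56, 50, 44])
side (47, [0.4144, -0.2947], [0.019, 0.02], 0.0457, [49, 44, 39])
side (72, [0.4716, -0.3757], [0.018, 0.021], 0.0553, [50, 46, 41])
side (42, [0.4087, -0.3327], [0.017, 0.018], 0.0428, [49, 42, 37])
side (70, [0.4094, -0.3865], [0.018, 0.019], 0.0488, [46, 39, 35])
```

Request:
jog_arm --motion "40 -0.565 0.033 0 0 0 0;40 -0.565 0.033 0 0 0 0;40 -0.565 0.033 0 0 0 0;40 -0.565 0.033 0 0 0 0;40 -0.565 0.033 0 0 0 0"

```text
time: 33.17
tool_pos: [0.4752, -0.3766, 0.2594]
tool_rot: [-0.0, 0.705, 0.709, -0.0]
contact_force: [-0.7, 0.7, -0.4]
gripper_width: 0.401
grasp_force: 0.0
```

Request:
jog_arm --motion "40 0 0 0.12 0 0 0;40 0 0 0.2 0 0 0;40 0 0 0.2 0 0 0;40 0 0 0.2 0 0 0;40 0 0 0.2 0 0 0"

```text
time: 33.8
tool_pos: [0.4767, -0.3752, 0.1631]
tool_rot: [0.003, 0.704, 0.71, -0.0]
contact_force: [-0.1, 0.5, 0.3]
gripper_width: 0.396
grasp_force: 0.0
```

Run:
```python
from h import *
s=state();print(s['time'],s['contact_force'],s['tool_pos'],s['tool_rot'],s['gripper_width'])
f=save('wrist','w2.png');P=cloud(f)
for b in blobs(P,.038,.075,(.37,.53,-.45,-.25),f,30):print(b)
```

```text
33.8 [-0.09605336  0.50418648  0.29576648] [ 0.47671255 -0.37518427  0.16311519] [ 2.58456672e-03  7.04446343e-01  7.09752541e-01 -2.41098441e-05] 0.3964754067546618
(534, [0.4136, -0.2892], [0.021, 0.02], 0.0482, [31, 28, 28])
(496, [0.4794, -0.31], [0.02, 0.02], 0.0522, [54, 51, 50])
(438, [0.4078, -0.3284], [0.02, 0.02], 0.0442, [32, 29, 28])
(469, [0.4717, -0.3704], [0.02, 0.02], 0.0591, [47, 44, 44])
(447, [0.4105, -0.3805], [0.019, 0.02], 0.052, [30, 27, 27])
```

View pics/w2.png

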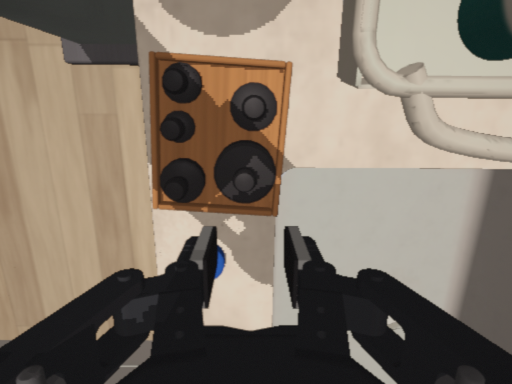

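Wrist view: all five black weights stand in the box, the 500 at (245,172). The pads line up with it.

Request:
jog_arm --motion "45 0.003 0 0.06 0 0 0;45 0.003 0 0.12 0 0 0;45 0.003 0 0.18 0 0 0;45 0.003 0 0.18 0 0 0;45 0.003 0 0.18 0 0 0"

```text
time: 34.48
tool_pos: [0.4763, -0.3736, 0.0719]
tool_rot: [0.002, 0.705, 0.71, -0.0]
contact_force: [-0.0, -0.3, 0.5]
gripper_width: 0.45
grasp_force: 0.0
```

Request:
jog_arm --motion "45 0 -0.006 0.03 0 0 0;45 0 -0.006 0.05 0 0 0;45 0 -0.006 0.066 0 0 0;45 0 -0.006 0.066 0 0 0;45 0 -0.006 0.066 0 0 0"

```text
time: 35.1
tool_pos: [0.4725, -0.3728, 0.037]
tool_rot: [0.0, 0.705, 0.71, -0.0]
contact_force: [-0.1, -0.4, -0.2]
gripper_width: 0.449
grasp_force: 0.0
```

Request:
jog_arm --motion "10 0 0 0 0 0 0;10 0 0 0 0 0 0;10 0 0 0 0 0 0;10 0 0 0 0 0 0;10 0 0 0 0 0 0"

```text
time: 35.72
tool_pos: [0.4723, -0.3731, 0.0375]
tool_rot: [0.0, 0.705, 0.71, -0.0]
contact_force: [-3.6, 1.1, 5.7]
gripper_width: 0.211
grasp_force: 58.7
```

Request:
jog_arm --motion "10 0 0 -0.1 0 0 0;10 0 0 -0.2 0 0 0;10 0 0 -0.3 0 0 0;10 0.12 -0.02 -0.3 0 0 0;10 0.24 -0.058 -0.3 0 0 0"

```text
time: 36.35
tool_pos: [0.4423, -0.2518, 0.186]
tool_rot: [-0.0, 0.705, 0.709, 0.001]
contact_force: [0.9, 2.2, -4.5]
gripper_width: 0.209
grasp_force: 60.1
```

Request:
jog_arm --motion "10 0.122 0 0 0 0 0;10 0.122 0 0 0 0 0;10 0.122 0 0 0 0 0;10 0.122 0 0.03 0 0 0;10 0.122 0 0.06 0 0 0"

```text
time: 36.98
tool_pos: [0.4418, -0.193, 0.1551]
tool_rot: [-0.001, 0.705, 0.709, -0.0]
contact_force: [-0.1, 0.7, -5.8]
gripper_width: 0.209
grasp_force: 60.3
```

Request:
jog_arm --motion "10 0 0 0 0 0 0;10 0 0 0 0 0 0;10 0 0 0 0 0 0;10 0 0 0 0 0 0;10 0 0 0 0 0 0"

```text
time: 37.6
tool_pos: [0.4423, -0.1924, 0.1572]
tool_rot: [0.0, 0.705, 0.71, 0.0]
contact_force: [0.1, 0.5, -4.6]
gripper_width: 0.208
grasp_force: 60.1
```

Request:
jog_arm --motion "10 0 0 0.015 0 0 0;10 0 0 0.03 0 0 0;10 0 0 0.036 0 0 0;10 0 0 0.038 0 0 0;10 0 0 0.038 0 0 0"

```text
time: 38.22
tool_pos: [0.4422, -0.1922, 0.1384]
tool_rot: [-0.0, 0.705, 0.71, 0.0]
contact_force: [-4.0, 2.9, 2.6]
gripper_width: 0.209
grasp_force: 60.9
```

Request:
jog_arm --motion "45 0 0 0 0 0 0;45 0 0 0 0 0 0;45 0 0 0 0 0 0;45 0 0 -0.06 0 0 0;45 0 0 -0.125 0 0 0"

```text
time: 38.85
tool_pos: [0.4419, -0.1922, 0.2004]
tool_rot: [-0.0, 0.705, 0.71, -0.0]
contact_force: [0.4, -0.0, -0.1]
gripper_width: 0.448
grasp_force: 0.0
```

Request:
jog_arm --motion "45 -0.12 0.04 0 0 0 0;45 -0.242 0.075 0 0 0 0;45 -0.242 0.075 0.1 0 0 0;45 -0.242 0.075 0.19 0 0 0;45 -0.242 0.075 0.19 0 0 0"

```text
time: 39.48
tool_pos: [0.4779, -0.3111, 0.1007]
tool_rot: [-0.005, 0.705, 0.709, -0.0]
contact_force: [-0.7, -0.1, 1.4]
gripper_width: 0.449
grasp_force: 0.0
```

Run:
```python
from h import *
s=state();print(s['time'],s['contact_force'],s['tool_pos'],s['tool_rot'],s['gripper_width'])
for c in('scene','side'):
  f=grab_frame(c);P=cloud(f)
  for b in blobs(P,.038,.07,(.37,.53,-.45,-.25),f,6):print(c,b)
  for b in blobs(P,.13,.17,(.37,.53,-.24,-.08),f,6):print(c,b)
```

```text
39.475 [-0.70744458 -0.08929332  1.44120549] [ 0.47786509 -0.31112878  0.10067442] [-4.57895906e-03  7.04741660e-01  7.09449135e-01 -3.87450245e-04] 0.44868819114905706
scene (38, [0.4807, -0.3137], [0.02, 0.018], 0.048, [48, 39, 33])
scene (32, [0.4148, -0.2942], [0.018, 0.019], 0.0461, [49, 43, 38])
scene (26, [0.4079, -0.3303], [0.018, 0.02], 0.0431, [39, 33, 31])
scene (41, [0.41, -0.3858], [0.02, 0.019], 0.0495, [48, 43, 42])
scene (125, [0.4401, -0.1947], [0.052, 0.06], 0.1332, [55, 54, 54])
scene (7, [0.464, -0.2017], [0.008, 0.017], 0.1315, [98, 95, 93])
side (61, [0.4792, -0.3154], [0.02, 0.018], 0.0483, [57, 51, 45])
side (50, [0.4143, -0.294], [0.018, 0.021], 0.0455, [45, 41, 37])
side (42, [0.4087, -0.3335], [0.017, 0.017], 0.0423, [40, 35, 31])
side (70, [0.41, -0.3866], [0.019, 0.019], 0.0486, [48, 42, 38])
side (139, [0.4375, -0.1928], [0.04, 0.045], 0.1355, [55, 53, 50])
side (12, [0.463, -0.1923], [0.009, 0.018], 0.1306, [66, 63, 60])
side (6, [0.4554, -0.2126], [0.008, 0.011], 0.1306, [54, 52, 49])
```

Request:
jog_arm --motion "45 0 0 0.06 0 0 0;45 0 0 0.12 0 0 0;45 0 0 0.15 0 0 0;45 0 0 0.15 0 0 0;45 0 0 0.15 0 0 0"

```text
time: 40.2
tool_pos: [0.4817, -0.314, 0.0324]
tool_rot: [0.002, 0.705, 0.71, 0.0]
contact_force: [1.1, -0.5, 1.5]
gripper_width: 0.452
grasp_force: 0.0
```

Request:
jog_arm --motion "10 0 0 0 0 0 0;10 0 0 0 0 0 0;10 0 0 0 0 0 0;10 0 0 0 0 0 0;10 0 0 0 0 0 0"

```text
time: 40.83
tool_pos: [0.4814, -0.3139, 0.0321]
tool_rot: [0.001, 0.705, 0.71, 0.0]
contact_force: [-0.8, 0.4, 7.8]
gripper_width: 0.209
grasp_force: 58.7
```

Request:
jog_arm --motion "10 0 0 -0.1 0 0 0;10 0 0 -0.2 0 0 0;10 0 0 -0.31 0 0 0;10 0.12 -0.02 -0.31 0 0 0;10 0.24 -0.024 -0.31 0 0 0"

```text
time: 41.45
tool_pos: [0.4677, -0.1928, 0.1862]
tool_rot: [0.002, 0.705, 0.709, 0.0]
contact_force: [2.1, -1.4, -1.6]
gripper_width: 0.209
grasp_force: 59.2
```

Request:
jog_arm --motion "10 0.106 0 0 0 0 0;10 0.106 0 0 0 0 0;10 0.106 0 0 0 0 0;10 0.106 0 0.04 0 0 0;10 0.106 0 0.08 0 0 0"

```text
time: 42.08
tool_pos: [0.4669, -0.1411, 0.1435]
tool_rot: [-0.0, 0.705, 0.709, -0.0]
contact_force: [0.5, -0.3, -1.9]
gripper_width: 0.209
grasp_force: 59.1
```

Request:
jog_arm --motion "10 0 0 0 0 0 0;10 0 0 0 0 0 0;10 0 0 0.01 0 0 0;10 0 0 0.015 0 0 0;10 0 0 0.015 0 0 0"

```text
time: 42.7
tool_pos: [0.4672, -0.1401, 0.1377]
tool_rot: [-0.0, 0.705, 0.71, -0.0]
contact_force: [0.2, -0.4, -1.8]
gripper_width: 0.211
grasp_force: 59.1
```

Request:
jog_arm --motion "10 0 0 0.004 0 0 0;10 0 0 0.008 0 0 0;10 0 0 0.01 0 0 0;10 0 0 0.01 0 0 0;10 0 0 0.01 0 0 0"

```text
time: 43.32
tool_pos: [0.4673, -0.1401, 0.1329]
tool_rot: [0.0, 0.705, 0.71, 0.0]
contact_force: [-0.7, 0.2, -1.0]
gripper_width: 0.213
grasp_force: 59.1
```

Request:
jog_arm --motion "10 0 0 0.003 0 0 0;10 0 0 0.003 0 0 0;45 0 0 0.003 0 0 0;45 0 0 0.003 0 0 0;45 0 0 0.003 0 0 0"

```text
time: 43.95
tool_pos: [0.4674, -0.1403, 0.1315]
tool_rot: [0.0, 0.705, 0.71, 0.0]
contact_force: [-0.3, 0.6, -0.5]
gripper_width: 0.448
grasp_force: 0.0
```

Request:
jog_arm --motion "45 0 0 -0.06 0 0 0;45 0 0 -0.13 0 0 0;45 -0.1 -0.05 -0.13 0 0 0;45 -0.22 -0.1 -0.13 0 0 0;45 -0.34 -0.112 -0.13 0 0 0"

```text
time: 44.58
tool_pos: [0.4117, -0.3118, 0.1969]
tool_rot: [0.001, 0.705, 0.71, 0.0]
contact_force: [1.2, -0.2, 1.0]
gripper_width: 0.451
grasp_force: 0.0
```

```bash
cat >> h.py <<'E'
def floors():
    for c in('scene','side'):
        f=grab_frame(c);P=cloud(f)
        m=(np.hypot(P[...,0]-.443,P[...,1]+.153)<.07)&(P[...,2]>.06)&(P[...,2]<.128)
        z=P[m][:,2];h,e=np.histogram(z,np.arange(.06,.13,.002));k=h.argmax();g=np.median(z[abs(z-e[k]-.001)<.004])
        print(c,'plate z',round(float(g),4),h.max(),[(n,[(round(r['p'],2),np.round(r['at'],3).tolist()) for r in place_of(c,n)][:1]) for n in('tray_floor','plate_floor','jar_white','jar_brown','jar_blue')])
        print(blobs(P,.038,.07,(.37,.53,-.45,-.25),f,6))
E
python3 - <<'E'
from h import *
s=state();print(s['time'],s['contact_force'],s['tool_pos'],s['gripper_width']);floors()
E
```

```text
44.575 [ 1.15586123 -0.15873415  0.99417308] [ 0.41170419 -0.31178875  0.19690085] 0.45112230228407996
scene plate z 0.1055 153 [('tray_floor', [(0.88, [0.454, 0.091, 0.074])]), ('plate_floor', [(0.71, [0.443, -0.149, 0.112])]), ('jar_white', [(0.92, [0.453, 0.026, 0.073])]), ('jar_brown', [(0.68, [0.453, 0.087, 0.07])]), ('jar_blue', [(0.56, [0.454, 0.15, 0.074])])]
[(33, [0.413, -0.2953], [0.018, 0.021], 0.0462, [60, 52, 46]), (28, [0.4097, -0.3343], [0.019, 0.017], 0.0435, [50, 42, 37]), (42, [0.4104, -0.3862], [0.02, 0.017], 0.0484, [38, 33, 31])]
side plate z 0.1044 287 [('tray_floor', [(0.96, [0.451, 0.085, 0.07])]), ('plate_floor', [(0.88, [0.439, -0.15, 0.11])]), ('jar_white', [(0.72, [0.455, 0.146, 0.072])]), ('jar_brown', [(0.81, [0.456, 0.088, 0.074])]), ('jar_blue', [(0.67, [0.454, 0.147, 0.073])])]
[(48, [0.4138, -0.2935], [0.018, 0.023], 0.0452, [50, 45, 40]), (41, [0.4093, -0.3342], [0.017, 0.016], 0.0421, [45, 39, 34]), (70, [0.4105, -0.3866], [0.019, 0.018], 0.0485, [41, 35, 31])]
```

Request:
jog_arm --motion "45 -0.1 0 0 0 0 0;45 -0.149 -0.001 0.06 0 0 0;45 -0.149 -0.001 0.16 0 0 0;45 -0.149 -0.001 0.24 0 0 0;45 -0.149 -0.001 0.24 0 0 0"

```text
time: 45.8
tool_pos: [0.4106, -0.3821, 0.0724]
tool_rot: [-0.004, 0.704, 0.71, 0.0]
contact_force: [0.0, 0.0, 0.5]
gripper_width: 0.447
grasp_force: 0.0
```

Request:
jog_arm --motion "45 0 0 0.04 0 0 0;45 0 0 0.07 0 0 0;45 0 0 0.09 0 0 0;45 0 0 0.09 0 0 0;45 0 0 0.09 0 0 0"

```text
time: 46.42
tool_pos: [0.4128, -0.3852, 0.0319]
tool_rot: [0.0, 0.705, 0.71, -0.0]
contact_force: [0.4, 0.1, 0.0]
gripper_width: 0.45
grasp_force: 0.0
```

Request:
jog_arm --motion "10 0 0 0 0 0 0;10 0 0 0 0 0 0;10 0 0 0 0 0 0;10 0 0 0 0 0 0;10 0 0 0 0 0 0"

```text
time: 47.05
tool_pos: [0.4129, -0.3854, 0.0322]
tool_rot: [0.001, 0.705, 0.71, -0.0]
contact_force: [-0.3, -0.0, 5.7]
gripper_width: 0.21
grasp_force: 58.8
```

Request:
jog_arm --motion "10 0 0 -0.1 0 0 0;10 0 0 -0.2 0 0 0;10 0.06 0 -0.31 0 0 0;10 0.18 0.006 -0.31 0 0 0;10 0.3 0.006 -0.31 0 0 0"

```text
time: 47.68
tool_pos: [0.4143, -0.2333, 0.1863]
tool_rot: [0.0, 0.705, 0.709, 0.0]
contact_force: [0.3, 0.4, -1.8]
gripper_width: 0.206
grasp_force: 59.1
```

Request:
jog_arm --motion "10 0.12 0 0 0 0 0;10 0.188 0 0 0 0 0;10 0.188 0 0 0 0 0;10 0.188 0 0.04 0 0 0;10 0.188 0 0.08 0 0 0"

```text
time: 48.3
tool_pos: [0.4137, -0.1414, 0.1454]
tool_rot: [-0.0, 0.705, 0.709, -0.0]
contact_force: [0.0, 0.0, -2.2]
gripper_width: 0.208
grasp_force: 59.1
```

Request:
jog_arm --motion "10 0 0 0 0 0 0;10 0 0 0.01 0 0 0;10 0 0 0.018 0 0 0;10 0 0 0.024 0 0 0;10 0 0 0.024 0 0 0"

```text
time: 48.92
tool_pos: [0.4138, -0.1408, 0.1342]
tool_rot: [-0.0, 0.705, 0.71, 0.0]
contact_force: [0.1, 0.0, -2.0]
gripper_width: 0.211
grasp_force: 59.0
```

Request:
jog_arm --motion "10 0 0 0.002 0 0 0;10 0 0 0.004 0 0 0;10 0 0 0.006 0 0 0;45 0 0 0.006 0 0 0;45 0 0 0.006 0 0 0"

```text
time: 49.55
tool_pos: [0.4141, -0.141, 0.1317]
tool_rot: [0.0, 0.705, 0.71, 0.0]
contact_force: [-0.1, 0.4, -0.3]
gripper_width: 0.449
grasp_force: 0.0
```

Request:
jog_arm --motion "45 0 0 0 0 0 0;45 0 0 -0.06 0 0 0;45 0 0 -0.13 0 0 0;45 -0.1 0 -0.13 0 0 0;45 -0.2 0 -0.13 0 0 0"

```text
time: 50.18
tool_pos: [0.4151, -0.242, 0.1976]
tool_rot: [0.001, 0.704, 0.71, 0.0]
contact_force: [0.9, 0.2, 0.5]
gripper_width: 0.451
grasp_force: 0.0
```

Request:
jog_arm --motion "45 -0.1 0 0 0 0 0;45 -0.1 0 0 0 0 0;45 -0.1 0 0 0 0 0;45 -0.1 0 0 0 0 0;45 -0.1 0 0 0 0 0"

```text
time: 50.8
tool_pos: [0.415, -0.29, 0.1964]
tool_rot: [0.0, 0.704, 0.71, 0.0]
contact_force: [0.2, 0.3, 0.1]
gripper_width: 0.451
grasp_force: 0.0
```

Run:
```python
from h import *
s=state();print(s['time'],s['contact_force'],s['tool_pos'],s['gripper_width']);floors();save('side','p3.png')
```

```text
50.8 [0.16512439 0.2733256  0.11180655] [ 0.41504016 -0.28995011  0.19637986] 0.4512563561658195
scene plate z 0.0832 120 [('tray_floor', [(0.84, [0.456, 0.09, 0.098])]), ('plate_floor', [(0.75, [0.445, -0.152, 0.085])]), ('jar_white', [(0.57, [0.469, 0.03, 0.099])]), ('jar_brown', [(0.53, [0.454, 0.085, 0.093])]), ('jar_blue', [(0.64, [0.456, 0.149, 0.094])])]
[(31, [0.4133, -0.2944], [0.018, 0.018], 0.0462, [68, 61, 55]), (28, [0.4085, -0.3336], [0.019, 0.021], 0.043, [56, 43, 34])]
side plate z 0.0824 230 [('tray_floor', [(0.9, [0.45, 0.086, 0.094])]), ('plate_floor', [(0.92, [0.442, -0.15, 0.084])]), ('jar_white', []), ('jar_brown', [(0.9, [0.455, 0.087, 0.095])]), ('jar_blue', [(0.7, [0.455, 0.144, 0.095])])]
[(48, [0.4135, -0.2932], [0.02, 0.022], 0.0453, [53, 48, 43]), (38, [0.409, -0.3353], [0.016, 0.019], 0.0429, [42, 36, 32])]
```

View pics/p3.png

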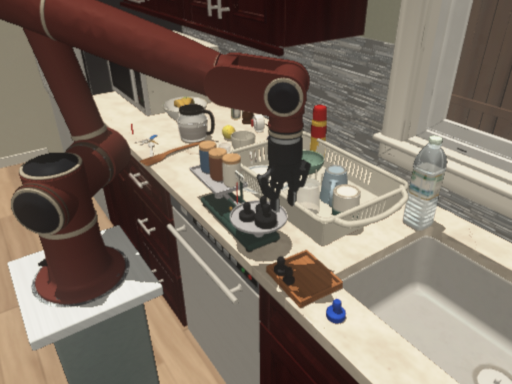

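Three weights are on the plate at (258,215), and the 100 and 50 are still in the box. The plate sits about 6 mm below level, which means 50 g too much, so the jars weigh 850 g. I'll swap a 200 for the 100 and the 50.

Request:
jog_arm --motion "45 0.12 0 0 0 0 0;45 0.24 0 0 0 0 0;45 0.298 0 0 0 0 0;45 0.298 0 0.06 0 0 0;45 0.298 0 0.06 0 0 0"

```text
time: 52.08
tool_pos: [0.4124, -0.1407, 0.1641]
tool_rot: [-0.002, 0.704, 0.71, -0.001]
contact_force: [-0.0, -0.2, -0.5]
gripper_width: 0.453
grasp_force: 0.0
```

Run:
```python
from h import *
s=state();print(s['time'],s['contact_force'],s['tool_pos'],s['gripper_width'])
for c in ('side','scene','wrist'):
  f=grab_frame(c);P=cloud(f)
  for b in blobs(P,.116,.15,(.38,.52,-.24,-.08),f,6):print(c,b)
```

```text
52.075 [-0.03389175 -0.21919634 -0.47122291] [ 0.41237352 -0.14071126  0.16409927] 0.45300777270887416
side (114, [0.455, -0.1668], [0.046, 0.065], 0.1281, [46, 44, 40])
side (53, [0.4137, -0.1434], [0.018, 0.018], 0.1251, [55, 53, 49])
scene (32, [0.4674, -0.1385], [0.02, 0.021], 0.1265, [74, 70, 65])
scene (34, [0.4135, -0.1413], [0.02, 0.019], 0.1275, [63, 62, 61])
scene (39, [0.4405, -0.1889], [0.019, 0.019], 0.133, [29, 29, 30])
wrist (833, [0.4138, -0.1359], [0.02, 0.02], 0.1306, [37, 35, 35])
wrist (876, [0.4671, -0.1351], [0.021, 0.019], 0.1305, [35, 33, 33])
wrist (403, [0.4365, -0.1828], [0.011, 0.018], 0.1365, [32, 30, 30])
```

Request:
jog_arm --motion "45 0.001 0 0.05 0 0 0;45 0.001 0 0.09 0 0 0;45 0.001 0 0.108 0 0 0;45 0.001 0 0.108 0 0 0;45 0.001 0 0.108 0 0 0"

```text
time: 52.85
tool_pos: [0.4146, -0.1419, 0.1136]
tool_rot: [0.001, 0.705, 0.709, 0.0]
contact_force: [-0.5, 0.0, -1.0]
gripper_width: 0.448
grasp_force: 0.0
```

Request:
jog_arm --motion "10 0 0 0 0 0 0;10 0 0 0 0 0 0;10 0 0 0 0 0 0;10 0 0 0 0 0 0;10 0 0 -0.01 0 0 0"

```text
time: 53.48
tool_pos: [0.4131, -0.1409, 0.1166]
tool_rot: [-0.001, 0.705, 0.71, -0.0]
contact_force: [0.3, -0.1, -1.5]
gripper_width: 0.206
grasp_force: 58.6
```

Request:
jog_arm --motion "10 0 0 -0.01 0 0 0;10 0 0 -0.03 0 0 0;10 0 0 -0.05 0 0 0;10 0 0 -0.08 0 0 0;10 0 0 -0.11 0 0 0"

```text
time: 54.1
tool_pos: [0.414, -0.1414, 0.1737]
tool_rot: [0.0, 0.705, 0.71, 0.0]
contact_force: [-0.1, -0.4, -1.1]
gripper_width: 0.207
grasp_force: 58.6
```

Request:
jog_arm --motion "10 -0.12 0 0 0 0 0;10 -0.24 -0.004 0 0 0 0;10 -0.36 -0.004 0 0 0 0;10 -0.487 -0.004 0 0 0 0;10 -0.487 -0.004 0 0 0 0"

```text
time: 54.72
tool_pos: [0.4131, -0.3888, 0.173]
tool_rot: [0.0, 0.706, 0.708, -0.0]
contact_force: [1.5, 0.4, -2.3]
gripper_width: 0.204
grasp_force: 58.9
```

Request:
jog_arm --motion "10 0 0 0.05 0 0 0;10 0 0 0.12 0 0 0;10 0 0 0.2 0 0 0;10 0 0 0.2 0 0 0;10 0 0 0.2 0 0 0"

```text
time: 55.35
tool_pos: [0.4144, -0.3853, 0.0742]
tool_rot: [0.001, 0.704, 0.71, -0.0]
contact_force: [1.2, -1.0, -0.9]
gripper_width: 0.209
grasp_force: 58.9
```

Run:
```python
from h import *
s=state();print(s['time'],s['contact_force'],s['tool_pos'],s['gripper_width'])
floors()
```

```text
55.35 [ 1.23551013 -0.97428964 -0.8535832 ] [ 0.41438434 -0.38531146  0.07420229] 0.20899645513730747
scene plate z 0.1053 122 [('tray_floor', [(0.71, [0.454, 0.091, 0.076])]), ('plate_floor', [(0.94, [0.444, -0.15, 0.105])]), ('jar_white', []), ('jar_brown', []), ('jar_blue', [])]
[(18, [0.4049, -0.3329], [0.011, 0.017], 0.0445, [31, 31, 32]), (115, [0.4138, -0.3856], [0.041, 0.038], 0.0598, [42, 37, 34])]
side plate z 0.1045 365 [('tray_floor', [(0.91, [0.449, 0.086, 0.072])]), ('plate_floor', [(0.82, [0.438, -0.151, 0.108])]), ('jar_white', [(0.64, [0.468, 0.032, 0.075])]), ('jar_brown', [(0.67, [0.458, 0.087, 0.073])]), ('jar_blue', [(0.67, [0.453, 0.143, 0.071])])]
[(51, [0.4139, -0.2953], [0.018, 0.017], 0.0456, [54, 49, 44]), (41, [0.4086, -0.3332], [0.018, 0.017], 0.0425, [47, 39, 34]), (218, [0.413, -0.3851], [0.04, 0.042], 0.0594, [48, 40, 34])]
```

Request:
jog_arm --motion "10 0 -0.002 0.03 0 0 0;10 0 -0.002 0.06 0 0 0;10 0 -0.002 0.074 0 0 0;10 0 -0.002 0.08 0 0 0;10 0 -0.002 0.08 0 0 0"

```text
time: 56.58
tool_pos: [0.4117, -0.3839, 0.0353]
tool_rot: [-0.003, 0.704, 0.71, 0.0]
contact_force: [-11.3, 12.8, 24.0]
gripper_width: 0.208
grasp_force: 61.9
```

Request:
jog_arm --motion "10 0 0 0.002 0 0 0;45 0 0 0.002 0 0 0;45 0 0 0.002 0 0 0;45 0 0 0.002 0 0 0;45 0 0 -0.1 0 0 0"

```text
time: 57.2
tool_pos: [0.4097, -0.3816, 0.0773]
tool_rot: [-0.006, 0.705, 0.709, 0.001]
contact_force: [1.2, -0.6, 1.2]
gripper_width: 0.451
grasp_force: 0.0
```

Request:
jog_arm --motion "45 0 0 -0.05 0 0 0;45 0.12 0.001 -0.05 0 0 0;45 0.183 0.001 -0.05 0 0 0;45 0.183 0.001 -0.01 0 0 0;45 0.183 0.001 -0.01 0 0 0"

```text
time: 57.82
tool_pos: [0.4113, -0.292, 0.0854]
tool_rot: [-0.002, 0.704, 0.71, -0.0]
contact_force: [0.6, 0.1, -0.7]
gripper_width: 0.449
grasp_force: 0.0
```

Run:
```python
from h import *
s=state();print(s['time'],s['contact_force'],s['tool_pos'],s['gripper_width'])
for c in ('side','scene','wrist'):
  f=grab_frame(c);P=cloud(f)
  for b in blobs(P,.036,.07,(.37,.52,-.45,-.26),f,6):print(c,b)
```

```text
57.825 [ 0.57595169  0.11873448 -0.70722816] [ 0.41131533 -0.29199015  0.08540112] 0.44866459646537193
side (54, [0.4139, -0.2954], [0.018, 0.021], 0.0446, [46, 41, 37])
side (49, [0.4082, -0.3339], [0.017, 0.02], 0.0425, [40, 35, 31])
side (73, [0.4117, -0.3825], [0.019, 0.018], 0.0486, [41, 36, 32])
scene (34, [0.4138, -0.2946], [0.018, 0.018], 0.0452, [54, 48, 43])
scene (32, [0.4079, -0.3326], [0.018, 0.02], 0.0433, [40, 33, 31])
scene (41, [0.411, -0.3792], [0.017, 0.021], 0.0493, [38, 33, 31])
wrist (786, [0.4139, -0.2883], [0.02, 0.019], 0.0482, [45, 41, 40])
wrist (651, [0.4079, -0.3275], [0.02, 0.019], 0.0441, [36, 32, 31])
wrist (662, [0.4114, -0.3725], [0.02, 0.013], 0.0495, [30, 27, 28])
```

Request:
jog_arm --motion "45 -0.002 0.003 0.05 0 0 0;45 -0.002 0.003 0.1 0 0 0;45 -0.002 0.003 0.114 0 0 0;45 -0.002 0.003 0.114 0 0 0;45 -0.002 0.003 0.114 0 0 0"

```text
time: 58.6
tool_pos: [0.4147, -0.2952, 0.0317]
tool_rot: [0.001, 0.705, 0.71, 0.0]
contact_force: [0.8, -0.3, 0.7]
gripper_width: 0.446
grasp_force: 0.0
```

Request:
jog_arm --motion "10 0 0 0 0 0 0;10 0 0 0 0 0 0;10 0 0 0 0 0 0;10 0 0 0 0 0 0;10 0 0 0 0 0 0"

```text
time: 59.22
tool_pos: [0.4145, -0.295, 0.0315]
tool_rot: [0.001, 0.705, 0.71, -0.0]
contact_force: [-0.7, 0.1, 5.8]
gripper_width: 0.201
grasp_force: 58.6
```

Request:
jog_arm --motion "10 0 0 -0.1 0 0 0;10 0 0 -0.2 0 0 0;10 0.06 0 -0.31 0 0 0;10 0.18 0 -0.31 0 0 0;10 0.3 0.002 -0.31 0 0 0"

```text
time: 59.85
tool_pos: [0.4139, -0.1432, 0.1861]
tool_rot: [0.001, 0.705, 0.709, 0.001]
contact_force: [0.9, -0.0, -1.1]
gripper_width: 0.206
grasp_force: 59.5
```

Request:
jog_arm --motion "10 0.008 0 0 0 0 0;10 0.008 0 0.02 0 0 0;10 0.008 0 0.06 0 0 0;10 0.008 0 0.09 0 0 0;10 0.008 0 0.09 0 0 0"

```text
time: 60.48
tool_pos: [0.4125, -0.1405, 0.1381]
tool_rot: [-0.002, 0.705, 0.709, -0.001]
contact_force: [-0.4, -0.5, -0.6]
gripper_width: 0.205
grasp_force: 59.4
```

Request:
jog_arm --motion "10 0 0 0 0 0 0;10 0 0 0.006 0 0 0;10 0 0 0.011 0 0 0;10 0 0 0.016 0 0 0;10 0 0 0.016 0 0 0"

```text
time: 61.1
tool_pos: [0.4137, -0.1402, 0.1321]
tool_rot: [-0.0, 0.705, 0.71, -0.0]
contact_force: [-0.2, -0.1, -1.0]
gripper_width: 0.209
grasp_force: 59.5
```

Request:
jog_arm --motion "10 0 0 0.002 0 0 0;10 0 0 0.004 0 0 0;45 0 0 0.004 0 0 0;45 0 0 0.004 0 0 0;45 0 0 -0.01 0 0 0"

```text
time: 61.72
tool_pos: [0.4135, -0.1402, 0.1371]
tool_rot: [-0.001, 0.705, 0.71, -0.0]
contact_force: [-0.3, -0.1, 0.6]
gripper_width: 0.449
grasp_force: 0.0
```

Request:
jog_arm --motion "45 0 0 -0.07 0 0 0;45 0 0 -0.13 0 0 0;45 -0.12 0 -0.13 0 0 0;45 -0.24 -0.006 -0.13 0 0 0;45 -0.36 -0.012 -0.13 0 0 0"

```text
time: 62.35
tool_pos: [0.4091, -0.3224, 0.2034]
tool_rot: [0.001, 0.705, 0.71, 0.0]
contact_force: [1.5, 1.2, 0.3]
gripper_width: 0.451
grasp_force: 0.0
```

Request:
jog_arm --motion "45 -0.023 0 0.06 0 0 0;45 -0.023 0 0.16 0 0 0;45 -0.023 0 0.22 0 0 0;45 -0.023 0 0.22 0 0 0;45 -0.023 0 0.22 0 0 0"

```text
time: 62.98
tool_pos: [0.4101, -0.3327, 0.0942]
tool_rot: [0.001, 0.705, 0.71, -0.0]
contact_force: [-0.9, -0.4, 0.2]
gripper_width: 0.45
grasp_force: 0.0
```

Run:
```python
from h import *
s=state();print(s['time'],s['contact_force'],s['tool_pos'],s['gripper_width'])
floors()
f=grab_frame('wrist');P=cloud(f)
for b in blobs(P,.036,.07,(.37,.52,-.45,-.26),f,6):print(b)
```

```text
62.975 [-0.92881561 -0.35429622  0.22862618] [ 0.41005274 -0.33274024  0.09421887] 0.44985701414652457
scene plate z 0.0951 110 [('tray_floor', [(0.74, [0.454, 0.092, 0.086])]), ('plate_floor', [(0.67, [0.445, -0.15, 0.099])]), ('jar_white', []), ('jar_brown', [(0.24, [0.444, -0.34, -0.0])]), ('jar_blue', [])]
[(30, [0.4092, -0.3314], [0.02, 0.021], 0.0424, [58, 46, 39]), (37, [0.4115, -0.3821], [0.017, 0.017], 0.0505, [41, 34, 31])]
side plate z 0.0941 206 [('tray_floor', [(0.67, [0.451, 0.087, 0.08])]), ('plate_floor', [(0.91, [0.441, -0.149, 0.098])]), ('jar_white', [(0.84, [0.469, 0.03, 0.084])]), ('jar_brown', [(0.92, [0.456, 0.089, 0.084])]), ('jar_blue', [(0.56, [0.454, 0.145, 0.082])])]
[(43, [0.4083, -0.3333], [0.019, 0.018], 0.0424, [50, 42, 37]), (68, [0.4121, -0.3818], [0.018, 0.02], 0.0487, [41, 36, 32])]
(683, [0.408, -0.3275], [0.021, 0.018], 0.0442, [45, 40, 40])
(769, [0.4115, -0.3754], [0.021, 0.019], 0.0517, [30, 27, 27])
```

Request:
jog_arm --motion "45 0.001 -0.002 0.06 0 0 0;45 0.001 -0.002 0.11 0 0 0;45 0.001 -0.002 0.134 0 0 0;45 0.001 -0.002 0.134 0 0 0;45 0.001 -0.002 0.134 0 0 0"

```text
time: 64.25
tool_pos: [0.4088, -0.3321, 0.0264]
tool_rot: [0.001, 0.705, 0.71, -0.0]
contact_force: [0.5, 0.7, -0.8]
gripper_width: 0.451
grasp_force: 0.0
```

Request:
jog_arm --motion "10 0 0 0 0 0 0;10 0 0 0 0 0 0;10 0 0 0 0 0 0;10 0 0 0 0 0 0;10 0 0 0 0 0 0"

```text
time: 64.88
tool_pos: [0.4089, -0.3321, 0.0266]
tool_rot: [0.001, 0.705, 0.71, -0.0]
contact_force: [-1.3, 0.4, 6.3]
gripper_width: 0.207
grasp_force: 58.7
```

Request:
jog_arm --motion "10 0 0 -0.1 0 0 0;10 0 0 -0.2 0 0 0;10 0.06 0.02 -0.29 0 0 0;10 0.18 0.05 -0.29 0 0 0;10 0.3 0.072 -0.29 0 0 0"

```text
time: 65.5
tool_pos: [0.4438, -0.1805, 0.1717]
tool_rot: [0.002, 0.705, 0.709, 0.0]
contact_force: [0.8, -1.0, -1.0]
gripper_width: 0.207
grasp_force: 58.9
```

Request:
jog_arm --motion "10 0.1 0 0 0 0 0;10 0.154 0 0 0 0 0;10 0.154 0 0.03 0 0 0;10 0.154 0 0.07 0 0 0;10 0.154 0 0.07 0 0 0"

```text
time: 66.12
tool_pos: [0.4407, -0.1043, 0.1324]
tool_rot: [-0.002, 0.705, 0.709, -0.001]
contact_force: [-0.5, -0.3, -0.5]
gripper_width: 0.206
grasp_force: 58.9
```

Request:
jog_arm --motion "10 0 0 0 0 0 0;10 0 0 0.006 0 0 0;10 0 0 0.012 0 0 0;10 0 0 0.018 0 0 0;10 0 0 0.018 0 0 0"

```text
time: 66.75
tool_pos: [0.4424, -0.104, 0.126]
tool_rot: [-0.0, 0.705, 0.71, -0.0]
contact_force: [0.9, 0.6, -0.7]
gripper_width: 0.209
grasp_force: 58.9
```

Request:
jog_arm --motion "10 0 0 0.008 0 0 0;10 0 0 0.014 0 0 0;10 0 0 0.02 0 0 0;10 0 0 0.025 0 0 0;10 0 0 0.028 0 0 0"

```text
time: 67.38
tool_pos: [0.4425, -0.1041, 0.1121]
tool_rot: [-0.0, 0.705, 0.71, -0.0]
contact_force: [0.6, 0.8, -0.9]
gripper_width: 0.21
grasp_force: 59.0
```

Request:
jog_arm --motion "10 0 0 0 0 0 0;45 0 0 0 0 0 0;45 0 0 0 0 0 0;45 0 0 0 0 0 0;45 0 0 -0.04 0 0 0"

```text
time: 68.0
tool_pos: [0.4413, -0.1036, 0.1308]
tool_rot: [-0.002, 0.705, 0.71, -0.001]
contact_force: [0.0, -0.5, -0.7]
gripper_width: 0.454
grasp_force: 0.0
```

Request:
jog_arm --motion "45 0 0 -0.1 0 0 0;45 0 0 -0.2 0 0 0;45 0 0 -0.3 0 0 0;45 -0.1 0 -0.3 0 0 0;45 -0.2 0 -0.3 0 0 0"

```text
time: 68.62
tool_pos: [0.4438, -0.2052, 0.2839]
tool_rot: [0.002, 0.704, 0.71, 0.0]
contact_force: [-0.3, 0.8, 0.6]
gripper_width: 0.449
grasp_force: 0.0
```

Request:
jog_arm --motion "45 -0.3 0 0 0 0 0;45 -0.3 0 0 0 0 0;45 -0.3 0 0 0 0 0;45 -0.3 0 0 0 0 0;45 -0.3 0 0 0 0 0"

```text
time: 69.25
tool_pos: [0.4445, -0.353, 0.2823]
tool_rot: [-0.0, 0.704, 0.71, 0.0]
contact_force: [-0.4, -0.3, 0.2]
gripper_width: 0.449
grasp_force: 0.0
```

Run:
```python
from h import *
s=state();print(s['time'],s['contact_force'],s['tool_pos'],s['gripper_width'])
floors();f=save('scene','p4.png');P=cloud(f)
for b in blobs(P,.118,.16,(.37,.52,-.24,-.07),f,6):print(b)
cv2.imwrite('pics/p4c.png',cv2.resize(f['color'][130:310,170:320,::-1],(600,720))[:600])
for n in ('tin','small_glass'):print(n,place_of('scene',n)[:1])
```

```text
69.25 [-0.35201832 -0.28656574  0.20200811] [ 0.44454435 -0.35297471  0.28228447] 0.4488908111069471
scene plate z 0.0893 126 [('tray_floor', [(0.78, [0.455, 0.091, 0.093])]), ('plate_floor', [(0.67, [0.443, -0.151, 0.092])]), ('jar_white', [(0.62, [0.47, 0.031, 0.091])]), ('jar_brown', [(0.83, [0.453, 0.086, 0.089])]), ('jar_blue', [(0.8, [0.457, 0.148, 0.089])])]
[(38, [0.4111, -0.3804], [0.018, 0.019], 0.05, [45, 40, 38])]
side plate z 0.0883 252 [('tray_floor', [(0.61, [0.448, 0.084, 0.087])]), ('plate_floor', [(0.79, [0.44, -0.151, 0.091])]), ('jar_white', [(0.55, [0.47, 0.029, 0.091])]), ('jar_brown', [(0.91, [0.457, 0.088, 0.087])]), ('jar_blue', [(0.81, [0.453, 0.147, 0.089])])]
[(67, [0.4127, -0.3825], [0.02, 0.019], 0.0486, [44, 37, 33])]
(29, [0.4408, -0.1064], [0.019, 0.024], 0.1252, [73, 69, 65])
(34, [0.4658, -0.1424], [0.018, 0.023], 0.1334, [71, 67, 64])
(35, [0.4137, -0.138], [0.019, 0.025], 0.1289, [48, 46, 47])
(45, [0.4442, -0.1895], [0.018, 0.027], 0.1392, [39, 38, 39])
tin [{'at': [0.4105, -0.373, 0.0059], 'p': 0.63}]
small_glass [{'at': [0.6319, 0.3548, -0.0031], 'p': 0.49}]
```

View pics/p4c.png

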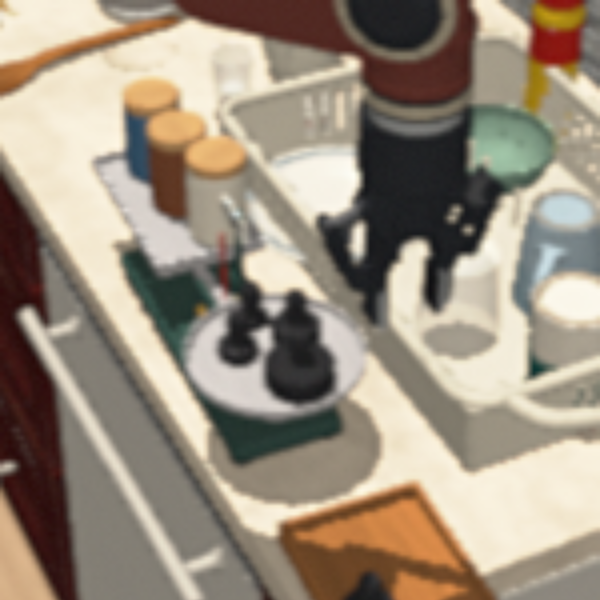

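The picture shows three lidded jars upright on the tray (150–215, 90–200). Four weights are on the plate (270,350) and the spare 200 is in the box. The plate height matches its level value at the start, so I'm handing in.

```bash
python3 -c "
from h import *
print(job_done())"
```

```text
the job is handed in; nothing more can be done
None
```

I handed the job in at about 69 s: the white, brown and blue jars stand on the tray with lids pressed home, balanced level by 850 g (500 + 200 + 100 + 50), and the spare 200 g weight is back in the box; no verdict came back.

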